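Take the blue-ringed objective off the microscope turret

TASK

Turn the microscope's objective turret by its centre knob until the blue-ringed objective stands at the red mark at the front of the base, clicked in. Unscrew that objective anticlockwise, draw it out, and set it down upright on its foot in the blue tray before letting go; leave the emptied socket at the front and the other things on the bench where they are.

Things in the scene. Friction and masses are not known exactly. Their poses are not given: they have to be found in the camera images.
- scope: Ivory base of an inverted microscope, fixed to the bench, 300 x 250 x 50 mm; origin on the bench under the turret's axis. Its own -x is the front, where the red index mark lies. A clear shield 148 mm from the turret axis, up to 175 mm above the bench, closes rear and sides; it is open only within 75 degrees either side of front, so an objective can be drawn out only at the front.
- turret: Aluminium disc 208 mm across that turns either way without limit about the vertical axis; origin on the axis, 55 mm above the bench. Its own -x points to the blue objective's socket; the yellow- and green-ringed objectives (60, 72 mm long), screwed tight, stand 120 and 240 degrees anticlockwise from it seen from above. All lean outwards 30 degrees from vertical.
- knob (a point): Grip point of the black bar knob on the turret's axis, 162 mm above the bench: 56 mm long along the turret's y, 16 mm thick along its x, from 141 to 177 mm above the bench; it turns with the turret.
- socket (a point): Centre of the upper face of the blue objective's socket, 66 mm from the turret axis, 100 mm above the bench; its axis leans outwards 30 degrees. The objective's flange rests on this face and its foot is locked in by the two lugs.
- front (a point): Point fixed on the base where socket lies when the blue objective is at the front. The turret has light friction (0.04 N m) and three click positions 120 degrees apart, one of them here, which pull it in over the last 6 degrees or so and take about 0.15 N m to enter or leave.
- objective: Blue-ringed steel objective, 99 mm long, 0.25 kg. Origin at the centre of its foot, z along it to the nose. Foot: stem 26 mm across, 14 mm long, with two lugs, 38 mm over the lugs along x, 11 mm wide, 7.5 mm thick; flange 48 mm across from 14 to 20 mm; plain round barrel 38 mm across from 22 to 88 mm, blue ring at 77 to 87 mm (grip 70 to 80 mm from the foot).
- nose (a point): Centre of the objective's nose, 24 mm across. Unscrewing: turned anticlockwise (seen from the nose) about its own axis it is free after about 55 degrees and meets a stop at about 100; turn it about 75 degrees, then draw it straight out along its axis by 30 mm or more.
- tray: Blue open tray fixed on the bench, 150 x 130 mm outside, walls 5 mm thick and 22 mm high, with a flat dark mat inside; origin at the centre of its underside. It stands to the left or the right of the microscope.
- tray_mat (a point): Centre of the mat's upper face, 8 mm above the bench.
- controller: Ivory control box, 110 x 130 x 55 mm, with a black knob on top (69 mm high in all), on the other side of the microscope from the tray; origin at the centre of its underside. To be left alone.
- bottle: White cleaner bottle, 52 mm across and 140 mm high; origin at the centre of its underside. To be left alone.
- eyepiece: Bright metal eyepiece standing upright, 56 mm across and 68 mm high; origin at the centre of its underside. To be left alone.
Not all that is in view belongs to the job. Of the things that look like the tray, the middle-sized one is meant.

How it is judged:
By the outcome, as a careful person would: the job done as asked, in the order asked, and still so for the second after the job is handed in, with the robot touching nothing.
It also fails if it takes over 72 s, if anything falls off the work surface, if the arm or the gripper's body presses on something with over 40 N, if the wrist force passes 120 N, or if a joint passes its speed limit or range.

ROBOT

A 6-joint arm with a two-finger parallel gripper is mounted at the origin on the work surface. World frame = base frame: x ahead of the robot, y to its left, z up, the work surface at z = 0. Lengths are in m, angles in rad, forces in N, time in s.
With the tool pointing down it reaches from about 0.3 to 0.825 m from the base axis. Payload 5.4 kg.
Tool frame: the origin (TCP) lies on the centre line of the jaws, within the pads' length; the fingertips stand 22 mm ahead of it and the grasp point (between the pads) lies 3 mm ahead of it; z points along the fingers, y is the line along which they close (so a half turn about z gives the same grasp; the last joint's range is limited). The gripper opens to 92 mm and grips with 3 to 60 N. Pads are 20 mm wide; open, the fingers measure 128 mm over their backs; the gripper's body (75 mm by 189 mm) begins 69 mm behind the grasp point.
Start: joints at [-1.459, 0.158, 1.597, -0, 1.386, -0.21], TCP at [0.182, -0.545, 0.237] pointing down, gripper open.
Joint ranges: [-2.91, 2.91], [-0.94, 2.29], [0.18, 2.7], [-1.29, 4.43], [0.17, 2.64], [-3, 3]. Speed limits (rad/s): [2.57, 2.57, 3.14, 3.14, 3.14, 3.14].

INTERFACE

Orientations are given as a rotation vector (axis times angle).
In Python, from plant import status, vision, bot gives the robot as it stands. The module is installed in compiled form; this text tells all that it offers.
- The arm moves only by the tool play_rows, never from a script. Its argument "deltas" is a list of rows, each a list of 5 numbers: the opening, from 0 (shut) to 1 (fully open), then the shift along the tool's x, y, z in m, then the turn about the tool's z in degrees. In form: [[hand, tx, ty, tz, twist], ...]. A call has 1 to 8 rows; each row is the pose to reach, as a shift and turn from the pose commanded when the call began, along the tool's axes at that moment; what a row does not reach only later rows make up. A row lasts 1/8 s, in which the tool goes at most 62.5 mm and 10.7 degrees, less where a joint would pass 70% of its speed; a pose out of reach is approached as far as the arm can. A call with a gripper value outside its range is refused whole. The fingers move at their own pace and stop on an object; the grip force is fixed at half the most. Time passes only in rows, so rows that repeat a pose let the fingers close. It gives the time, the measured TCP pose, the force and the opening at its end, in the units of the state.
- status.observe(): the state, without advancing time (a new reading comes with each control period).
- vision.grab_frame(name): name is "side" or "top" or "wrist"; returns the picture (384x512x3 uint8, red, green, blue); there is no depth.
- vision.get_calibration(name): a dict with "fx", "fy", "cx", "cy" (pixels), "position" and "rotation" of the camera in the world; the wrist camera has in their place "T_tool_cam" (4x4, takes a point from camera to tool coordinates, whose origin is the TCP and whose axes are the flange's). Camera axes: x right, y down, z forward; pixel columns grow to the right and rows downward; lengths in m; the calibration is good to about 2 mm. A picture is of the moment at which its call begins: read the wrist's pose just before it. get_calibration takes no time and is no camera call.
- bot.sign_off(): hands the job in, once; it reports no verdict.
The state is a dict: "clock": time; "qpos": joint angles; "dq": joint speeds; "joint_torque": joint torques, N m; "tool_pos": TCP position; "tool_rot": TCP orientation; "contact_force": force on the tool from outside, world axes, zero at the start; "ft_torque": the same for the moment, N m; "finger_gap": finger opening in m.
Only numpy, scipy, OpenCV 4.12 (cv2) and the standard library are available. Lean on these libraries where they do the work, as an engineer would, in place of code of your own. Each camera call takes 0.05 s, during which the arm holds its last target. There are 200 camera calls.

## Working session

There is one attempt and no reset: what is moved stays moved. The work goes in short steps, Python scripts to look and compute and a tool call to move; the robot and the scene stay as the last step left them, time stands still between calls to the robot, and variables do not carry over. Pictures are saved under pics/ and viewed, on a budget of 10 in all, crops included, one or two more only if the job needs it, and the job is handed in when it is done.

Besides the shell and the picture viewer there is one more tool, called after ">>>" as name([rows], argument=value, ...), one row to a line, values as JSON. play_rows: Moves the arm, as the interface text tells. Its arguments: {"type":"object","properties":{"deltas":{"type":"array","items":{"type":"array","items":{"type":"number"}}}},"required":["deltas"]}

```bash
mkdir -p pics
python3 - <<'E'
from plant import status, vision
import cv2, numpy as np
print(status.observe())
for n in ("side","top"):
    im=vision.grab_frame(n); cv2.imwrite(f"pics/{n}0.png",im[:,:,::-1])
for n in ("side","top","wrist"): print(n,vision.get_calibration(n))
E
```

```text
{'clock': 0.0, 'qpos': array([-1.45908356e+00,  1.59064729e-01,  1.59818651e+00, -6.58637194e-06,
        1.38621676e+00, -2.10089260e-01]), 'dq': array([ 9.64055492e-04, -2.99868010e-04,  2.10127143e-03, -9.30969335e-04,
       -1.30702856e-05,  9.72626038e-04]), 'joint_torque': array([ 6.19029743e-04, -3.85566008e+01, -3.22108984e+01,  7.02733733e-02,
        3.78562021e-02, -1.44009309e-04]), 'tool_pos': array([ 0.18177732, -0.5449038 ,  0.23563298]), 'tool_rot': array([-3.09916424e+00, -5.03008909e-01, -1.34603619e-04]), 'contact_force': array([ 0.31571333,  0.15738017, -0.31546912]), 'ft_torque': array([0.02947755, 0.0174729 , 0.00647097]), 'finger_gap': 0.09213228803315927}
side {'fx': 355.4561063229978, 'fy': 355.4561063229978, 'cx': 264.8283735814418, 'cy': 193.22629708178934, 'position': array([ 0.37724712, -0.67068769,  0.66768223]), 'rotation': array([-2.16344457,  0.16646596, -0.08957442])}
top {'fx': 362.82244861797085, 'fy': 362.82244861797085, 'cx': 258.91105409150646, 'cy': 188.54675770652224, 'position': array([0.27612403, 0.09949743, 1.19650112]), 'rotation': array([-2.18562257,  2.0391018 , -0.20804249])}
wrist {'fx': 308.4338801337273, 'fy': 308.4338801337273, 'cx': 256.82353054069483, 'cy': 193.338674680049, 'T_tool_cam': array([[-7.89707466e-04, -9.63917257e-01, -2.66200859e-01,
         7.41439775e-02],
       [ 9.99999041e-01, -1.06411348e-03,  8.86588561e-04,
         1.43635162e-04],
       [-1.13786594e-03, -2.66199904e-01,  9.63917173e-01,
        -1.48627789e-01],
       [ 0.00000000e+00,  0.00000000e+00,  0.00000000e+00,
         1.00000000e+00]])}
```

View pics/top0.png

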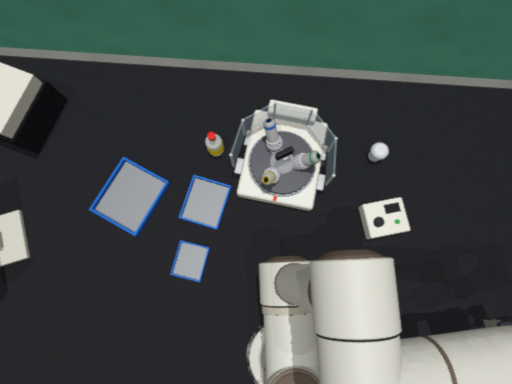

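View pics/side0.png

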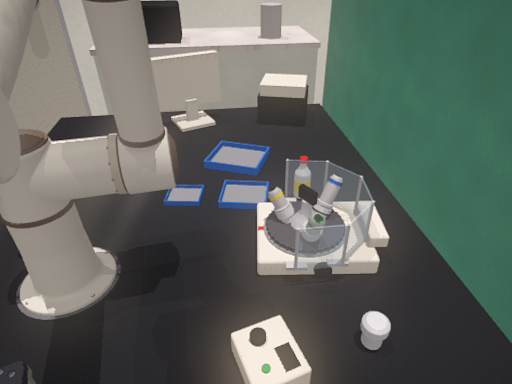

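The top view shows the turret at about (283,162), the red mark at (275,198), the blue objective at the rear (270,127), and the knob near (285,153). The middle-sized tray is at (205,202), left of the scope. The side view agrees: mark (261,228), blue ring (335,180), knob (308,194), tray (245,193).

```bash
cat > h.py <<'E'
import numpy as np, cv2
from scipy.spatial.transform import Rotation as R
from plant import status, vision
def cam(n, st=None):
    c=vision.get_calibration(n)
    K=np.array([[c['fx'],0,c['cx']],[0,c['fy'],c['cy']],[0,0,1]])
    if n=='wrist':
        T=np.eye(4); T[:3,:3]=R.from_rotvec(st['tool_rot']).as_matrix(); T[:3,3]=st['tool_pos']
        T=T@c['T_tool_cam']; return K,T[:3,:3],T[:3,3]
    return K,R.from_rotvec(c['rotation']).as_matrix(),np.array(c['position'])
def ray(C,uv):
    K,Rm,p=C; d=Rm@np.linalg.solve(K,[uv[0],uv[1],1.]); return p,d/np.linalg.norm(d)
def plane(C,uv,z):
    p,d=ray(C,uv); return p+d*(z-p[2])/d[2]
def tri(rays):
    A=np.zeros((3,3));b=np.zeros(3)
    for p,d in rays:
        M=np.eye(3)-np.outer(d,d);A+=M;b+=M@p
    x=np.linalg.solve(A,b)
    return x,[np.linalg.norm((np.eye(3)-np.outer(d,d))@(x-p)) for p,d in rays]
def proj(C,X):
    K,Rm,p=C; q=K@(Rm.T@(np.asarray(X)-p)); return q[:2]/q[2]
def blobs(im,m,amin=6):
    n,l,s,c=cv2.connectedComponentsWithStats(m.astype(np.uint8)); return [(c[i].round(1),s[i].tolist()) for i in range(1,n) if s[i,4]>=amin]
E
python3 - <<'E'
from h import *
ims={n:cv2.imread(f'pics/{n}0.png') for n in('top','side')}
C={n:cam(n) for n in ims}
for n,im in ims.items():
    h=cv2.cvtColor(im,cv2.COLOR_BGR2HSV); H,S,V=cv2.split(h)
    print(n,'red',blobs(im,((H<8)|(H>172))&(S>150)&(V>90),3))
    print(n,'blue',blobs(im,(H>100)&(H<125)&(S>130)&(V>60),5))
T,S=C['top'],C['side']
for nm,a,b in [('mark',(275.5,198.5),(261,228)),('ring',(269.5,127),(335,180)),('knob',(285,153),(308,194))]:
    print(nm,*[x for x in tri([ray(T,a),ray(S,b)])])
print('disc',plane(T,(283,162),.06),'knobtop',plane(T,(285,153),.177),'mark',plane(T,(275.5,198.5),.05))
for uv in [(259,97),(240,197),(312,208)]: print(plane(T,uv,.05))
for uv in [(192,177),(231,183),(217,228),(179,217)]: print('tray',plane(T,uv,.022))
cv2.imwrite('pics/crop0.png',np.vstack([cv2.resize(ims['top'][85:215,220:350],(560,560),interpolation=cv2.INTER_CUBIC)]))
E
```

```text
top red [(array([210.8, 135. ]), [207, 131, 8, 9, 59]), (array([274.5, 198. ]), [274, 197, 2, 3, 6])]
top blue [(array([269.5, 127.9]), [265, 126, 10, 4, 18]), (array([129. , 196.6]), [88, 156, 83, 81, 976]), (array([203.9, 200.6]), [178, 174, 54, 56, 459]), (array([188.6, 260.8]), [170, 240, 40, 43, 284])]
side red [(array([303.5, 157.4]), [300, 155, 8, 5, 31]), (array([260.8, 227.4]), [259, 227, 5, 2, 9])]
side blue [(array([236.1, 158.6]), [203, 140, 67, 36, 858]), (array([239.8, 194.2]), [218, 179, 51, 30, 491]), (array([334.7, 181.8]), [329, 178, 13, 8, 39]), (array([184.2, 196.5]), [164, 184, 40, 22, 329])]
mark [0.48026081 0.05784221 0.05387268] [np.float64(0.0004946591556244481), np.float64(0.000494659155624443)]
ring [0.68122393 0.09237904 0.163862  ] [np.float64(0.004125808285842252), np.float64(0.004125808285842568)]
knob [0.59872513 0.04194239 0.16304254] [np.float64(0.00026693606759309714), np.float64(0.00026693606759293023)]
disc [0.60036972 0.04098654 0.06      ] knobtop [0.59464318 0.04269383 0.177     ] mark [0.48044855 0.05770037 0.05      ]
[0.82611809 0.1346559  0.05      ]
[0.47741239 0.17165757 0.05      ]
[ 0.45782674 -0.06034919  0.05      ]
tray [0.53855691 0.33791686 0.022     ]
tray [0.5272259  0.20690642 0.022     ]
tray [0.37574367 0.23946752 0.022     ]
tray [0.40274344 0.36592521 0.022     ]
```

View pics/crop0.png

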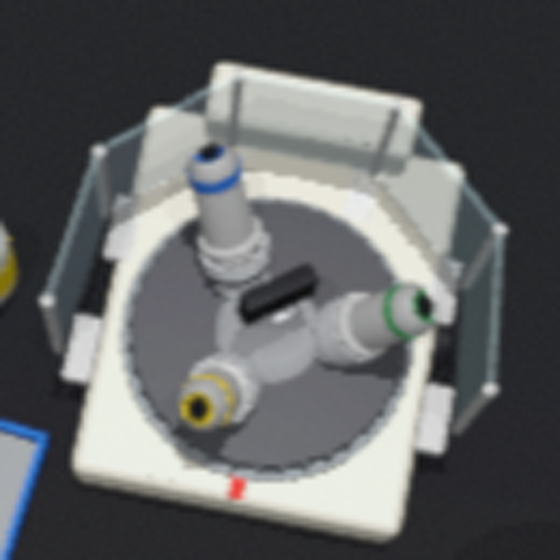

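The knob triangulates to (0.599, 0.042, 0.163) and the mark to z=0.054, both matching the text. The front lies at world azimuth 172°, and the blue objective at about 32°. I need to turn the turret about +140°, so I'm moving over the knob.

>>> play_rows([
  [0.5,0.036,-0.027,-0.02,5],
  [0.5,0.072,-0.053,-0.04,10],
  [0.5,0.108,-0.08,-0.065,15],
  [0.5,0.145,-0.106,-0.065,20],
  [0.5,0.181,-0.132,-0.065,25],
  [0.5,0.217,-0.159,-0.065,30],
  [0.5,0.254,-0.185,-0.065,35],
  [0.5,0.29,-0.212,-0.065,40],
])

```text
clock: 1.1
tool_pos: [0.3904, -0.2512, 0.3012]
tool_rot: [-3.085, 0.592, 0.001]
contact_force: [0.7, 0.3, -0.2]
finger_gap: 0.046
```

Run:
```python
from h import *
st=status.observe(); M=R.from_rotvec(st['tool_rot']).as_matrix()
print(st['tool_pos'],M.round(3),st['qpos'],st['finger_gap'])
print('delta tool',M.T@(np.array([.5985,.0415,.300])-st['tool_pos']))
```

```text
[ 0.39042938 -0.25117616  0.30121405] [[ 0.929 -0.37  -0.   ]
 [-0.37  -0.929  0.   ]
 [-0.    -0.    -1.   ]] [-8.32962880e-01 -1.74529251e-01  1.80103296e+00  8.92103794e-05
  1.51565498e+00  1.11721953e+00] 0.04604429214932412
delta tool [ 0.08488133 -0.34892362  0.00128865]
```

>>> play_rows([
  [0.5,0.011,-0.044,0,5],
  [0.5,0.021,-0.087,0,10],
  [0.5,0.032,-0.131,0,14],
  [0.5,0.042,-0.175,0,19],
  [0.5,0.053,-0.218,0,23],
  [0.5,0.064,-0.262,0,28],
  [0.5,0.074,-0.305,0,32],
  [0.5,0.085,-0.349,0,37],
])

```text
clock: 2.1
tool_pos: [0.5977, 0.042, 0.3011]
tool_rot: [2.738, -1.54, -0.001]
contact_force: [0.6, -0.0, -0.1]
finger_gap: 0.0462
```

Run:
```python
from h import *
st=status.observe(); im=vision.grab_frame('wrist')[:,:,::-1].copy(); cv2.imwrite('pics/w1.png',im)
np.save('w1.npy',np.r_[st['tool_pos'],st['tool_rot']]); print(st['tool_pos'],st['qpos'])
print(proj(cam('wrist',st),[.5985,.0415,.177]))
```

```text
[0.59767417 0.0420472  0.30106432] [-1.31172186e-01  1.86600745e-01  1.43857201e+00 -1.34858365e-04
  1.51725200e+00  2.46441134e+00]
[255.36757955 192.2663293 ]
```

View pics/w1.png

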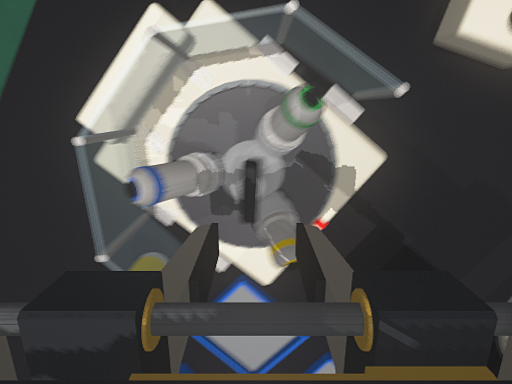

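The wrist view shows the knob at about (251,191), lined up with the tool x axis. The blue ring is at (153,185), the red mark at (319,225), and yellow at (284,245). I'll measure the knob precisely.

Run:
```python
from h import *
a=np.load('w1.npy'); st=dict(tool_pos=a[:3],tool_rot=a[3:]); C=cam('wrist',st); im=cv2.imread('pics/w1.png')
g=im.max(2); sub=(g<48)&(np.ptp(im,axis=2)<14)
m=np.zeros_like(sub); m[150:235,232:272]=sub[150:235,232:272]
for c,s in blobs(im,m,40): print(c,s)
n,l,s,c=cv2.connectedComponentsWithStats(m.astype(np.uint8)); i=1+s[1:,4].argmax()
pts=np.argwhere(l==i)[:,::-1].astype(np.float32); print(cv2.minAreaRect(pts))
for y in (165,180,195,210): print(y,g[y,236:268])
rct=cv2.boxPoints(cv2.minAreaRect(pts)); P=[plane(C,p,.177) for p in rct]; print(np.round(P,4),np.mean(P,0))
print('tri', tri([ray(C,c[i]),ray(cam('top'),(285,153)),ray(cam('side'),(308,194))]))
h=cv2.cvtColor(im,cv2.COLOR_BGR2HSV);H,S,V=cv2.split(h)
print('red',[ (plane(C,c,.05),s) for c,s in blobs(im,((H<8)|(H>172))&(S>150)&(V>90),5)])
print('M',R.from_rotvec(a[3:]).as_matrix().round(3))
```

```text
[250.5 163.7] [246, 161, 10, 6, 41]
[249.2 198.5] [244, 177, 12, 45, 242]
((249.13259887695312, 198.98065185546875), (10.143855094909668, 43.57127380371094), 3.0127875804901123)
165 [153 153 153 149 138 129 119 106  95  70  46  45  46  47  47  45  46  48
  43  43  57  72  81  95 101 112 114 134 141 148 150 157]
180 [116 119 110 106 100 108 111  88  69  51  43  46  49  48  48  50  61  61
  58  55  91  98 112 107 117 120 126 136 131 132 124 120]
195 [136 128 112 108  97  94  82  76  62  48  46  46  46  47  50  48  48  45
  40  86  95 105 116 116 119 116 124 125 124 124 120 110]
210 [ 84  93  77  62  60  59  53  52  48  46  46  47  48  49  48  48  47  44
  62  72  78  89  94 104 106 118 121 120 122 122 121 121]
[[0.5943 0.0711 0.177 ]
 [0.6138 0.034  0.177 ]
 [0.6057 0.0297 0.177 ]
 [0.5859 0.0666 0.177 ]] [0.59990299 0.05032321 0.177     ]
tri (array([0.59904719, 0.04663477, 0.1626769 ]), [np.float64(0.006472038583925479), np.float64(0.004731654885909591), np.float64(0.002501935187348101)])
red [(array([0.48011649, 0.06302049, 0.05      ]), [313, 220, 16, 9, 59])]
M [[ 0.519 -0.855 -0.001]
 [-0.855 -0.519 -0.   ]
 [-0.     0.001 -1.   ]]
```

>>> play_rows([
  [0.45,0,-0.004,0.04,2],
  [0.45,0,-0.004,0.08,2],
  [0.45,0,-0.004,0.115,2],
  [0.45,0,-0.004,0.136,2],
  [0,0,-0.004,0.136,2],
  [0,0,-0.004,0.136,2],
  [0,0,-0.004,0.136,2],
  [0,0,-0.004,0.136,2],
])

```text
clock: 3.15
tool_pos: [0.6014, 0.0425, 0.1672]
tool_rot: [-2.713, 1.584, -0.003]
contact_force: [-1.1, -0.5, 4.4]
finger_gap: 0.016
```

>>> play_rows([
  [0,0,0,0,-9],
  [0,0,0,0,-18],
  [0,0,0,0,-27],
  [0,0,0,0,-36],
  [0,0,0,0,-45],
  [0,0,0,0,-54],
  [0,0,0,0,-63],
  [0,0,0,0,-72],
])

```text
clock: 4.15
tool_pos: [0.6021, 0.0449, 0.1672]
tool_rot: [-3.122, -0.321, -0.008]
contact_force: [2.7, 7.8, 3.3]
finger_gap: 0.0158
```

>>> play_rows([
  [0,0,0,0,-9],
  [0,0,0,0,-18],
  [0,0,0,0,-27],
  [0,0,0,0,-36],
  [0,0,0,0,-45],
  [0,0,0,0,-54],
  [0,0,0,0,-63],
  [0,0,0,0,-70],
])

```text
clock: 5.15
tool_pos: [0.6006, 0.0453, 0.1672]
tool_rot: [-2.376, -2.05, -0.005]
contact_force: [-4.5, 4.6, 7.1]
finger_gap: 0.0195
```

Run:
```python
from h import *
st=status.observe();print(st['tool_pos'],R.from_rotvec(st['tool_rot']).as_matrix()[:2,:2],st['ft_torque'],st['contact_force'],st['qpos'],st['finger_gap'])
```

```text
[0.60061001 0.04532518 0.16715023] [[ 0.14657058  0.9892001 ]
 [ 0.98918889 -0.14657117]] [ 0.91852557  0.74082224 -1.15403443] [-4.49035022  4.61127944  7.108531  ] [-0.1274892   0.28639804  1.58808537  0.00496329  1.26724292  0.01812853] 0.019466408356456442
```

Run:
```python
from h import *
st=status.observe(); im=vision.grab_frame('wrist')[:,:,::-1]; t=vision.grab_frame('side')[:,:,::-1]
a=cv2.resize(im,(512,384)); b=cv2.resize(t[130:290,230:400],(408,384),interpolation=cv2.INTER_CUBIC)
cv2.imwrite('pics/w2.png',cv2.resize(np.hstack([a,b]),(800,334))); print(status.observe()['ft_torque'])
```

```text
[ 1.28235866  0.62883296 -1.14945145]
```

View pics/w2.png

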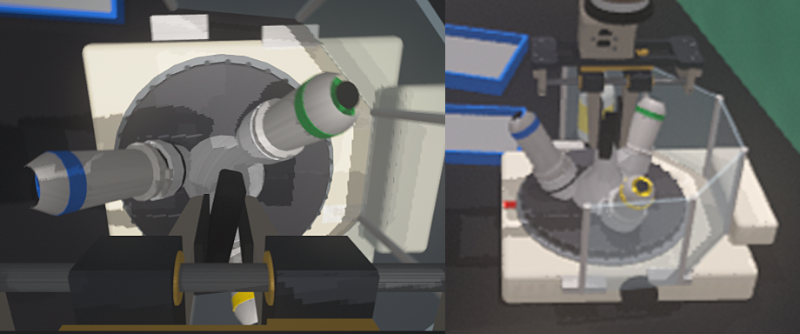

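Run:
```python
from h import *
st=status.observe(); C=cam('wrist',st); S=cam('side')
im=vision.grab_frame('wrist')[:,:,::-1]; t=vision.grab_frame('side')[:,:,::-1]
def bl(i):
    H,Sa,V=cv2.split(cv2.cvtColor(np.ascontiguousarray(i),cv2.COLOR_BGR2HSV)); return blobs(i,(H>100)&(H<125)&(Sa>130)&(V>40),15)
w=bl(im); s=bl(t); print(w);print(s)
H,Sa,V=cv2.split(cv2.cvtColor(np.ascontiguousarray(im),cv2.COLOR_BGR2HSV))
print('red',blobs(im,((H<8)|(H>172))&(Sa>150)&(V>90),5))
wp=[c for c,q in w if c[0]<150 and q[1]>120][0]; sp=[c for c,q in s if 255<c[0]<280 and c[1]>170]
print(wp,sp, plane(C,wp,.162))
if sp: print(tri([ray(C,wp),ray(S,sp[0])]))
for az in (165,172,178):
    d=np.array([np.cos(np.radians(az)),np.sin(np.radians(az)),0]); X=np.array([.6,.0435,.159])+d*.100
    print(az,X,proj(C,X),proj(S,X))
```

```text
[(array([78. , 13.6]), [0, 0, 144, 27, 2010]), (array([ 85.3, 209.8]), [57, 176, 44, 75, 1360]), (array([ 44. , 217.8]), [41, 205, 7, 27, 85])]
[(array([236. , 158.6]), [203, 140, 67, 36, 875]), (array([237.9, 194.5]), [218, 179, 51, 30, 480]), (array([183.3, 195.7]), [163, 184, 41, 22, 366]), (array([269.2, 191.5]), [263, 186, 12, 10, 36])]
red []
[ 85.3 209.8] [array([269.2, 191.5])] [0.51428676 0.08139814 0.162     ]
(array([0.50731002, 0.07991915, 0.15363044]), [np.float64(0.0016126827680215544), np.float64(0.001612682768021652)])
165 [0.50340742 0.0693819  0.159     ] [ 75.46624107 231.59296164] [268.93025382 192.48224959]
172 [0.50097319 0.05741731 0.159     ] [ 77.74287233 252.01600879] [268.75117512 195.19424693]
178 [0.50006092 0.04698995 0.159     ] [ 81.72404319 268.91614993] [269.06938125 197.56588262]
```

Triangulating the blue ring puts it at azimuth about 157°, so it stands about 14° short and the knob has slipped a little in the jaws. I'll push on carefully and watch the torque.

>>> play_rows([
  [0,0,0,0,-3],
  [0,0,0,0,-6],
  [0,0,0,0,-8],
  [0,0,0,0,-8],
])

```text
clock: 5.85
tool_pos: [0.6005, 0.0449, 0.1671]
tool_rot: [-2.233, -2.205, -0.005]
contact_force: [-4.4, 7.7, 6.7]
finger_gap: 0.0219
```

```bash
cat > q.py <<'E'
from h import *
st=status.observe(); C=cam('wrist',st); S=cam('side')
M=R.from_rotvec(st['tool_rot']).as_matrix()
print(st['tool_pos'],'yawx',np.degrees(np.arctan2(M[1,0],M[0,0])),st['ft_torque'],st['contact_force'],st['finger_gap'],np.degrees(st['qpos']).round(1))
t=vision.grab_frame('side')[:,:,::-1]; im=vision.grab_frame('wrist')[:,:,::-1]
def bl(i):
    H,Sa,V=cv2.split(cv2.cvtColor(np.ascontiguousarray(i),cv2.COLOR_BGR2HSV)); return blobs(i,(H>100)&(H<125)&(Sa>130)&(V>40),15)
s=[c for c,q in bl(t) if 255<c[0]<285 and c[1]>170]; w=[c for c,q in bl(im) if q[1]>120 and q[4]>200]
print(s,w)
for c in w:
  if s:
    X,e=tri([ray(C,c),ray(S,s[0])]); print(X,e,'az',np.degrees(np.arctan2(X[1]-.0435,X[0]-.6)))
E
python3 q.py
```

```text
[0.60047947 0.04493674 0.16712317] yawx 89.26836971653432 [ 1.15010101  0.7254534  -1.47812349] [-4.35025688  7.71840584  6.68052389] 0.021907518670840374 [-7.3 16.4 91.   0.3 72.6 -6.7]
[array([269.4, 191.6])] [array([ 91.3, 185.8])]
[0.50817119 0.0803786  0.15288154] [np.float64(0.001849958042228152), np.float64(0.0018499580422281054)] az 158.1195232245136
```

The turret doesn't follow, so something holds it at about 158°. I'll release, lift and look.

>>> play_rows([
  [0.5,0,0,0,0],
  [0.5,0,0,0,0],
  [0.5,0,0,-0.04,0],
  [0.5,0,0,-0.09,0],
  [0.5,0,0,-0.14,0],
  [0.5,0,0,-0.14,0],
])

```text
clock: 6.7
tool_pos: [0.603, 0.0423, 0.3112]
tool_rot: [2.227, 2.205, 0.01]
contact_force: [-0.1, -0.1, 0.4]
finger_gap: 0.046
```

```bash
python3 q.py
python3 - <<'E'
from h import *
im=vision.grab_frame('wrist')[:,:,::-1]; t=vision.grab_frame('side')[:,:,::-1]; o=vision.grab_frame('top')[:,:,::-1]
f=lambda x:cv2.resize(np.ascontiguousarray(x),(400,300),interpolation=cv2.INTER_CUBIC)
cv2.imwrite('pics/w3raw.png',im)
cv2.imwrite('pics/w3.png',np.vstack([cv2.resize(np.ascontiguousarray(im[:340]),(452,300)),np.hstack([f(t[140:290,220:420]),np.zeros((300,52,3),np.uint8)])]))
E
```

```text
[0.60302823 0.04229366 0.31124103] yawx 89.42979842647077 [-0.05123912 -0.17831131  0.0175142 ] [-0.11700692 -0.06773494  0.43657935] 0.04597091081538541 [-7.4 10.8 81.2 -0.  87.4 -6.9]
[array([269.1, 191.6])] [array([166.2, 147.9])]
[0.51009826 0.08051945 0.15210672] [np.float64(0.004471235885444817), np.float64(0.004471235885444738)] az 157.61927376254073
```

View pics/w3.png

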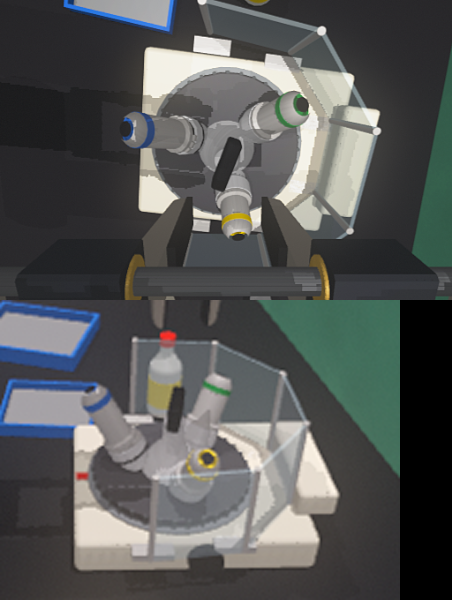

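The wrist view shows the blue objective pointing to the front at (135,130) and the knob turned about 20° against the jaws. I'll measure the turret's azimuth from the knob's edges and its axis from the disc.

Run:
```python
from h import *
st=status.observe(); C=cam('wrist',st); im=cv2.imread('pics/w3raw.png')
g=im.max(2)
m=np.zeros(g.shape,bool); m[145:225,230:285]=(g<52)[145:225,230:285]
n,l,s,c=cv2.connectedComponentsWithStats(m.astype(np.uint8)); i=1+s[1:,4].argmax()
pts=np.argwhere(l==i)[:,::-1].astype(np.float32); box=cv2.boxPoints(cv2.minAreaRect(pts)); print(s[i],cv2.minAreaRect(pts))
P=np.array([plane(C,p,.177) for p in box]); print('knob',P.round(4),P.mean(0).round(4))
for a,b in ((0,1),(1,2)): d=P[b]-P[a]; print(np.linalg.norm(d),np.degrees(np.arctan2(d[1],d[0])))
# base front edge: ivory mask
H,S,V=cv2.split(cv2.cvtColor(im,cv2.COLOR_BGR2HSV)); iv=(V>170)&(S<60)
E=[]
for y in list(range(70,120,6))+list(range(175,235,6)):
    x=np.flatnonzero(iv[y,140:230]); 
    if len(x): E.append(plane(C,(140+x[0],y),.05))
E=np.array(E); print(E.round(4)); d=np.polyfit(E[:,1],E[:,0],1); print('edge normal az',180-np.degrees(np.arctan(d[0]))*-1, d)
crop=im[30:270,120:380]; cv2.imwrite('pics/w3c.png',cv2.resize(crop,(780,720))[:600])
top=vision.grab_frame('top')[:,:,::-1]; T=cam('top')
cv2.imwrite('pics/top3.png',cv2.resize(np.ascontiguousarray(top[85:235,200:370]),(680,600),interpolation=cv2.INTER_CUBIC))
```

```text
[ 240  155   34   62 1047] ((256.03448486328125, 185.91380310058594), (17.826751708984375, 61.8365478515625), 21.801406860351562)
knob [[0.5791 0.0238 0.177 ]
 [0.6011 0.0777 0.177 ]
 [0.6159 0.0716 0.177 ]
 [0.5945 0.0171 0.177 ]] [0.5977 0.0475 0.177 ]
0.0582149683875772 67.73523993654261
0.01602393530155248 -22.412792343942023
[[ 0.485   0.1631  0.05  ]
 [ 0.4844  0.1562  0.05  ]
 [ 0.4838  0.1493  0.05  ]
 [ 0.4831  0.1423  0.05  ]
 [ 0.4812  0.1353  0.05  ]
 [ 0.4806  0.1281  0.05  ]
 [ 0.4799  0.1209  0.05  ]
 [ 0.4817  0.1136  0.05  ]
 [ 0.4785  0.1063  0.05  ]
 [ 0.469   0.0326  0.05  ]
 [ 0.4683  0.0244  0.05  ]
 [ 0.4661  0.0162  0.05  ]
 [ 0.4632 -0.0007  0.05  ]
 [ 0.4623 -0.0092  0.05  ]
 [ 0.4615 -0.0179  0.05  ]
 [ 0.4607 -0.0266  0.05  ]
 [ 0.4584 -0.0354  0.05  ]
 [ 0.4575 -0.0444  0.05  ]]
edge normal az 187.6451917469232 [0.13423136 0.46390852]
```

View pics/w3c.png

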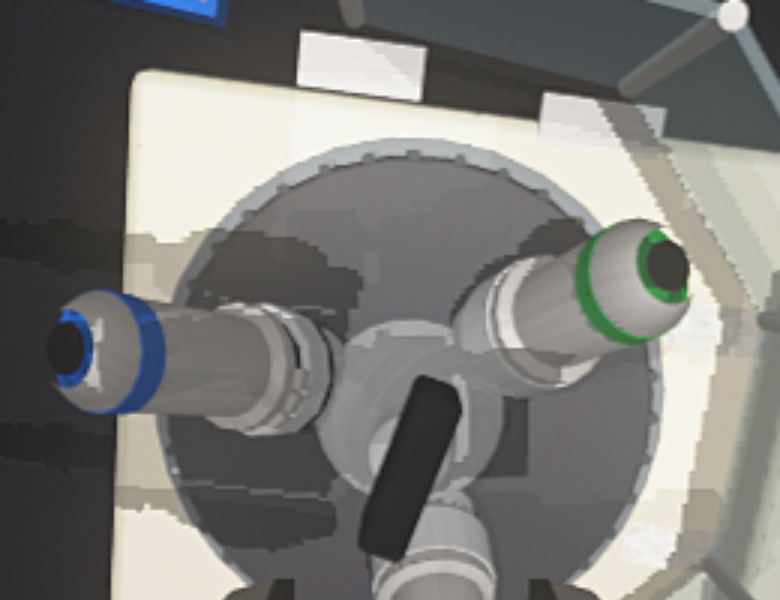

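The knob's edges and the ring both put the blue objective at 157.7°, and the front normal is at 172.4°. I'll regrip squarely, slightly higher, and turn the remaining 15° slowly.

>>> play_rows([
  [0.45,0.003,-0.004,0.03,8],
  [0.45,0.003,-0.004,0.06,16],
  [0.45,0.003,-0.004,0.1,21.5],
  [0.45,0.003,-0.004,0.137,21.5],
  [0,0.003,-0.004,0.137,21.5],
  [0,0.003,-0.004,0.137,21.5],
  [0,0.003,-0.004,0.137,21.5],
])

```text
clock: 7.88
tool_pos: [0.5998, 0.044, 0.1681]
tool_rot: [2.6, 1.75, 0.008]
contact_force: [17.1, -5.7, -13.8]
finger_gap: 0.0158
```

>>> play_rows([
  [0,0,0,0,-2],
  [0,0,0,0,-4],
  [0,0,0,0,-6],
  [0,0,0,0,-6],
])

```text
clock: 8.38
tool_pos: [0.5997, 0.0437, 0.1682]
tool_rot: [2.507, 1.882, 0.007]
contact_force: [14.9, -6.9, -12.7]
finger_gap: 0.017
```

```bash
python3 q.py
```

```text
[0.5996602  0.04367658 0.16818009] yawx 73.77606807817301 [-1.08138771 -2.52595785 -0.84087296] [ 14.86118816  -6.88311121 -12.72360186] 0.016977077541843605 [-7.3 15.9 91.5 -0.1 72.2  9. ]
[array([269.6, 191.6])] [array([ 86.1, 226.6])]
[0.50809592 0.08051044 0.15303665] [np.float64(0.0012209249277885252), np.float64(0.0012209249277886202)] az 158.06499554157668
```

It is still blocked at 158° under 0.8 N m. I'll check that it turns freely the other way.

>>> play_rows([
  [0,0,0,0,6],
  [0,0,0,0,12],
  [0,0,0,0,18],
  [0,0,0,0,24],
  [0,0,0,0,24],
])

```text
clock: 9.1
tool_pos: [0.5995, 0.044, 0.1681]
tool_rot: [2.844, 1.321, 0.009]
contact_force: [15.9, -5.6, -11.8]
finger_gap: 0.0157
```

```bash
python3 q.py
```

```text
[0.5995274  0.04400963 0.16809372] yawx 49.832325343844246 [-0.88091138 -2.21723213 -0.04319025] [ 15.91700652  -5.60493331 -11.83025879] 0.015735265354086637 [-7.3 15.9 91.5 -0.1 72.2 32.9]
[array([270. , 188.8])] [array([ 84.7, 244.9])]
[0.51384031 0.10770772 0.1430097 ] [np.float64(0.0014139007068516118), np.float64(0.0014139007068516304)] az 143.30586901732173
```

It turns back freely (0.04 N m), so there is a one-sided stop at 158°. I'll look at the overhead view for an obstacle.

View pics/top3.png

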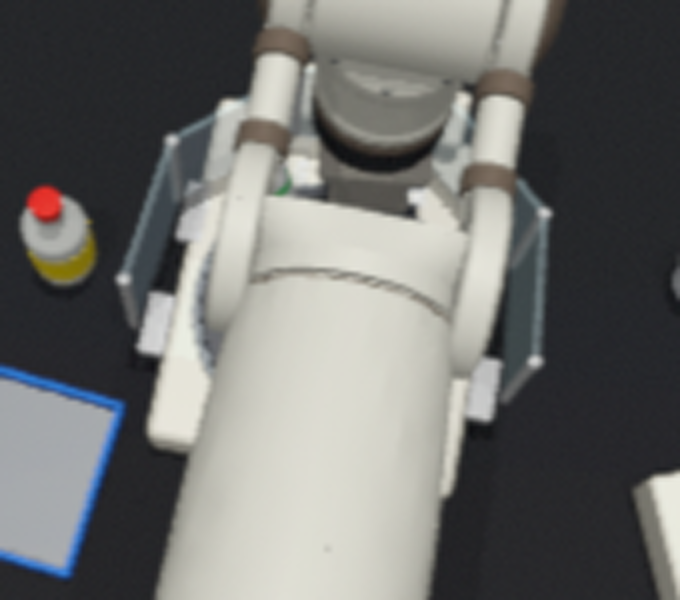

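Run:
```python
from h import *
t=vision.grab_frame('side')[:,:,::-1]; cv2.imwrite('pics/s4.png',cv2.resize(np.ascontiguousarray(t[0:300,130:480]),(700,600),interpolation=cv2.INTER_CUBIC))
```

```text
(no output)
```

View pics/s4.png

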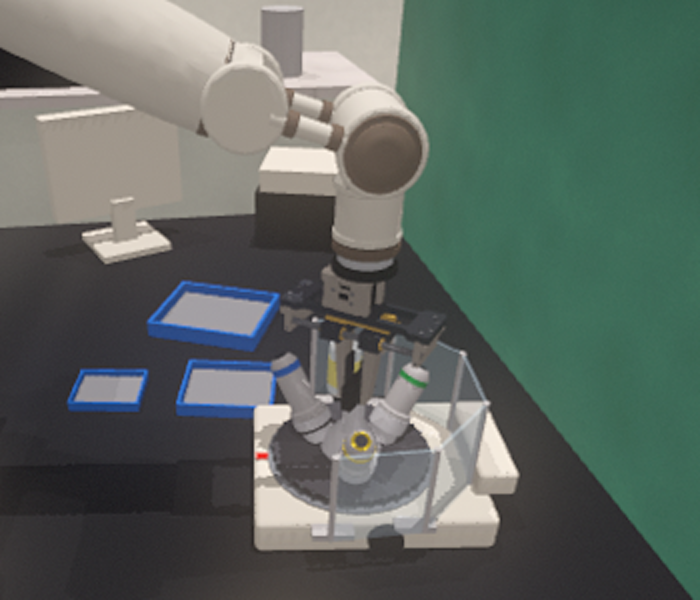

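The side view shows the arm and hand high above the objectives, and nothing visible in front of the blue one. Since it's blocked only this way, I'll turn it round the other way, which the task allows.

>>> play_rows([
  [0,0,0,0,10],
  [0,0,0,0,20],
  [0,0,0,0,30],
  [0,0,0,0,40],
  [0,0,0,0,50],
  [0,0,0,0,60],
  [0,0,0,0,70],
  [0,0,0,0,80],
])

```text
clock: 10.25
tool_pos: [0.5987, 0.0452, 0.1682]
tool_rot: [-3.032, 0.822, -0.008]
contact_force: [9.5, -1.9, -8.4]
finger_gap: 0.0172
```

```bash
cat > s.py <<'E'
from h import *
st=status.observe(); M=R.from_rotvec(st['tool_rot']).as_matrix()
print(st['clock'],st['tool_pos'].round(4),'yawx',np.degrees(np.arctan2(M[1,0],M[0,0])).round(2),'tau',st['ft_torque'].round(3),'F',st['contact_force'].round(1),'gap',st['finger_gap'].round(4),np.degrees(st['qpos']).round(1))
E
python3 s.py
```

```text
Traceback (most recent call last):
  File "s.py", line 3, in <module>
    print(st['clock'],st['tool_pos'].round(4),'yawx',np.degrees(np.arctan2(M[1,0],M[0,0])).round(2),'tau',st['ft_torque'].round(3),'F',st['contact_force'].round(1),'gap',st['finger_gap'].round(4),np.degrees(st['qpos']).round(1))
                                                                                                                                                                          ^^^^^^^^^^^^^^^^^^^^^^
AttributeError: 'float' object has no attribute 'round'
```

```bash
sed -i "s/st\['finger_gap'\].round(4)/round(st['finger_gap'],4)/" s.py; python3 s.py
python3 - <<'E'
from h import *
st=status.observe(); C=cam('wrist',st)
im=vision.grab_frame('wrist')[:,:,::-1]; cv2.imwrite('pics/w5.png',im)
E
```

```text
10.25 [0.5987 0.0452 0.1682] yawx -30.32 tau [-0.161 -1.48   0.803] F [ 9.5 -1.9 -8.4] gap 0.0172 [ -7.2  15.9  91.5  -0.   72.3 113.1]
```

View pics/w5.png

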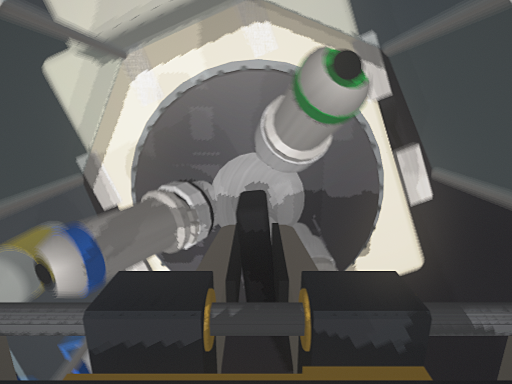

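The turret is held at about 66° and 158°, symmetric about the midpoint between clicks and each about 14° from the front for one objective. The wrist view shows the blue ring at (75,255) and the knob a few degrees off the jaws. I'll compare the front area before and now in one composite.

Run:
```python
from h import *
t=np.ascontiguousarray(vision.grab_frame('side')[:,:,::-1]); t0=cv2.imread('pics/side0.png'); w=cv2.imread('pics/w3raw.png')
f=lambda x:cv2.resize(x,(400,300),interpolation=cv2.INTER_CUBIC)
c=lambda i:f(i[170:275,245:385])
top0=cv2.imread('pics/top0.png')
cv2.imwrite('pics/cmp.png',np.vstack([np.hstack([c(t0),c(t)]),np.hstack([f(w[100:250,130:330]),f(top0[150:210,240:320])])]))
```

```text
(no output)
```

View pics/cmp.png

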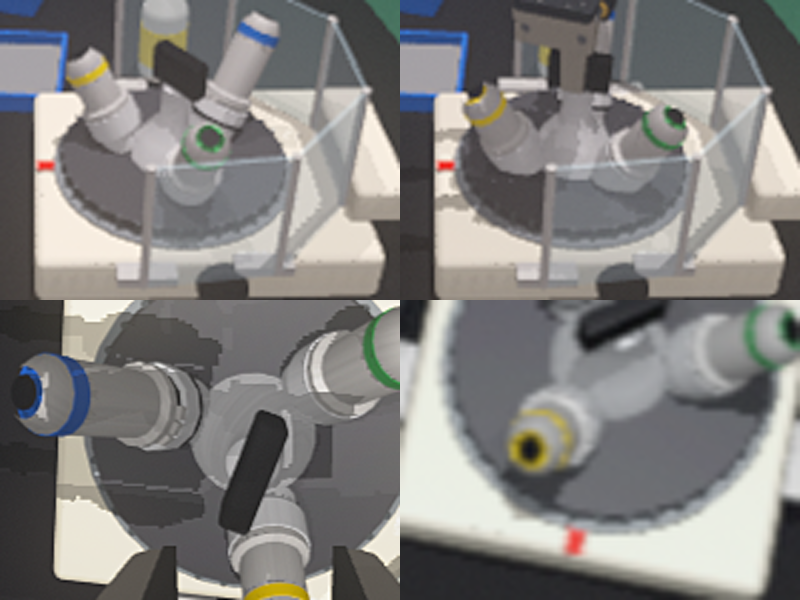

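>>> play_rows([
  [0,0,0,0,5],
  [0,0,0,0,10],
  [0,0,0,0,15],
  [0,0,0,0,20],
  [0,0,0,0,25],
])

```text
clock: 10.98
tool_pos: [0.5975, 0.0471, 0.1682]
tool_rot: [-2.782, 1.453, -0.002]
contact_force: [9.0, 2.1, -7.6]
finger_gap: 0.0185
```

```bash
python3 s.py
python3 - <<'E'
from h import *
T=cam('wrist',status.observe())
def blue(im):
    H,Sa,V=cv2.split(cv2.cvtColor(im,cv2.COLOR_BGR2HSV)); return [c for c,q in blobs(im,(H>100)&(H<125)&(Sa>130)&(V>40),150)]
im=np.ascontiguousarray(vision.grab_frame('wrist')[:,:,::-1])
st=status.observe()
for c in blue(im):
    X=plane(cam('wrist',st),c,.156); print(c,X,np.degrees(np.arctan2(X[1]-.0435,X[0]-.6)),np.hypot(X[1]-.0435,X[0]-.6))
E
```

```text
10.975 [0.5975 0.0471 0.1682] yawx -55.17 tau [ 0.637 -1.463  0.259] F [ 9.   2.1 -7.6] gap 0.0185 [ -7.1  15.9  91.6   0.2  72.5 138. ]
[ 90.4 258.3] [0.67157136 0.10751861 0.156     ] 41.8117522386538 0.09602521534932239
[251.9 353.1] [0.5581498  0.10886486 0.156     ] 122.62961747942782 0.07761445567766705
```

Turning the other way, it did pass the 52° click (blue is now near 42°), so a click needs a firmer turn than I expected. I'll try forward again, with the jaws going well past.

>>> play_rows([
  [0,0,0,0,-10],
  [0,0,0,0,-20],
  [0,0,0,0,-30],
  [0,0,0,0,-40],
  [0,0,0,0,-50],
  [0,0,0,0,-60],
  [0,0,0,0,-70],
  [0,0,0,0,-80],
])

```text
clock: 12.02
tool_pos: [0.5982, 0.0438, 0.1682]
tool_rot: [3.062, 0.685, 0.005]
contact_force: [9.1, -7.9, -9.5]
finger_gap: 0.016
```

```bash
python3 s.py
python3 - <<'E'
from h import *
st=status.observe(); C=cam('wrist',st)
im=np.ascontiguousarray(vision.grab_frame('wrist')[:,:,::-1])
H,Sa,V=cv2.split(cv2.cvtColor(im,cv2.COLOR_BGR2HSV))
for nm,m in (('b',(H>100)&(H<125)&(Sa>130)&(V>40)),('g',(H>50)&(H<80)&(Sa>100)&(V>30))):
  for c,q in blobs(im,m,150):
    X=plane(C,c,.156 if nm=='b' else .14); print(nm,c,q,X,np.degrees(np.arctan2(X[1]-.0435,X[0]-.6)),np.hypot(X[1]-.0435,X[0]-.6))
E
```

```text
12.025 [0.5982 0.0438 0.1682] yawx 25.2 tau [-0.93  -1.451 -0.134] F [ 9.1 -7.9 -9.5] gap 0.016 [-7.3 15.9 91.5 -0.2 72.4 57.6]
b [ 71.2 211.9] [17, 158, 86, 122, 2433] [0.57251936 0.14390855 0.156     ] 105.30635121684968 0.10410121595870259
b [ 16.1 278.6] [0, 252, 35, 49, 572] [0.51914181 0.1613555  0.156     ] 124.45320294064521 0.142926437084147
g [359.9  81.7] [345, 57, 38, 41, 402] [0.70175655 0.0303197  0.14      ] -7.380302150029545 0.10260661011783126
g [329.5 111.9] [310, 65, 62, 67, 701] [0.68082955 0.03763465 0.14      ] -4.1503608180027545 0.08104208067507328
```

>>> play_rows([
  [0,0,0,0,-10],
  [0,0,0,0,-20],
  [0,0,0,0,-30],
  [0,0,0,0,-38],
])

```text
clock: 12.58
tool_pos: [0.5991, 0.0429, 0.1682]
tool_rot: [2.671, 1.641, 0.004]
contact_force: [14.4, -9.0, -12.1]
finger_gap: 0.0158
```

```bash
python3 s.py; python3 q.py|tail -1
```

```text
12.575 [0.5991 0.0429 0.1682] yawx 63.13 tau [-1.349 -1.927 -0.153] F [ 14.4  -9.  -12.1] gap 0.0158 [-7.3 15.9 91.5 -0.2 72.2 19.6]
[0.51136285 0.08764648 0.15636962] [np.float64(0.0016007418986770134), np.float64(0.0016007418986771064)] az 153.5240121512768
```

>>> play_rows([
  [0,0,0,0,-4],
  [0,0,0,0,-8],
  [0,0,0,0,-8],
])

```text
clock: 13.05
tool_pos: [0.5993, 0.0428, 0.1682]
tool_rot: [2.554, 1.816, 0.004]
contact_force: [14.3, -9.8, -11.1]
finger_gap: 0.016
```

```bash
python3 s.py; python3 q.py|tail -1
```

```text
13.05 [0.5993 0.0428 0.1682] yawx 70.81 tau [-1.514 -2.109 -0.626] F [ 14.3  -9.8 -11.1] gap 0.016 [-7.3 15.9 91.5 -0.2 72.2 11.9]
[0.50679066 0.07999161 0.15422093] [np.float64(0.0010512603443280151), np.float64(0.0010512603443278512)] az 158.61957570835247
```

It stops again at 158.6°. I'll try a firm push with the jaws leading, before going round the other way.

>>> play_rows([
  [0,0,0,0,-10],
  [0,0,0,0,-20],
  [0,0,0,0,-30],
  [0,0,0,0,-30],
  [0,0,0,0,-30],
])

```text
clock: 13.78
tool_pos: [0.6001, 0.0445, 0.1683]
tool_rot: [1.996, 2.416, 0.007]
contact_force: [18.8, -3.6, -12.8]
finger_gap: 0.0161
```

```bash
python3 s.py; python3 q.py|tail -1
python3 - <<'E'
from h import *
im=np.ascontiguousarray(vision.grab_frame('wrist')[:,:,::-1]); t=np.ascontiguousarray(vision.grab_frame('side')[:,:,::-1])
cv2.imwrite('pics/w6.png',np.hstack([cv2.resize(im[80:330,20:350],(460,350)),cv2.resize(t[130:280,240:380],(327,350),interpolation=cv2.INTER_CUBIC)]))
E
```

```text
13.775 [0.6001 0.0445 0.1683] yawx 100.88 tau [-0.532 -2.559 -0.082] F [ 18.8  -3.6 -12.8] gap 0.0161 [ -7.2  15.9  91.4  -0.   72.1 -18.1]
[0.50239383 0.02446808 0.15163592] [np.float64(0.0005784673087525319), np.float64(0.0005784673087525622)] az -168.96651433772573
```

View pics/w6.png

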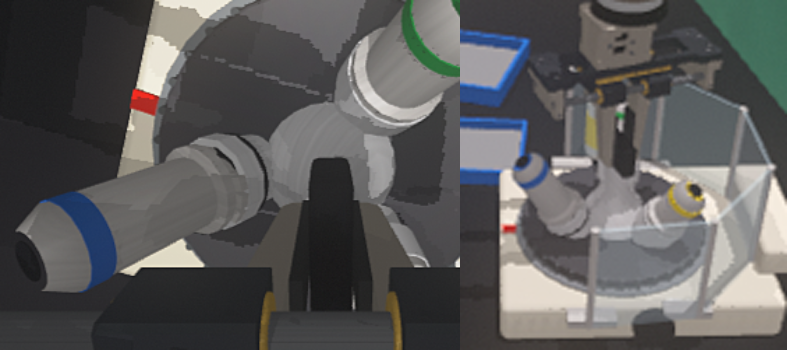

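It passed: the blue objective now stands at 191° with the jaws square. I'll turn back toward 172°.

>>> play_rows([
  [0,0,0,0,6],
  [0,0,0,0,12],
  [0,0,0,0,18],
  [0,0,0,0,18.5],
  [0,0,0,0,18.5],
])

```text
clock: 14.6
tool_pos: [0.5999, 0.046, 0.1684]
tool_rot: [2.357, 2.069, 0.01]
contact_force: [16.3, -0.7, -11.0]
finger_gap: 0.0201
```

```bash
python3 s.py; python3 q.py|tail -1
```

```text
14.6 [0.5999 0.046  0.1684] yawx 82.56 tau [ 0.19  -2.62   1.075] F [ 16.3  -0.7 -11. ] gap 0.0201 [-7.1 15.9 91.5  0.1 72.2  0.3]
[0.4987998  0.03814528 0.14844439] [np.float64(0.0038810707857361375), np.float64(0.0038810707857363353)] az -176.97118083503275
```

>>> play_rows([
  [0,0,0,0,4],
  [0,0,0,0,8],
  [0,0,0,0,12],
  [0,0,0,0,14],
  [0,0,0,0,14],
])

```text
clock: 15.32
tool_pos: [0.5996, 0.048, 0.1685]
tool_rot: [2.592, 1.772, 0.013]
contact_force: [16.3, 6.5, -10.4]
finger_gap: 0.0248
```

```bash
python3 s.py; python3 q.py|tail -1
```

```text
15.325 [0.5996 0.048  0.1685] yawx 68.72 tau [ 1.342 -2.521  1.959] F [ 16.3   6.5 -10.4] gap 0.0248 [-7.  15.9 91.5  0.3 72.2 14.2]
[array([270.6, 203.6])] []
```

It's stuck on the near side of the hump (about 186°), while a brisk turn crossed it before. I'll back off and swing in faster.

>>> play_rows([
  [0,0,0,0,-10],
  [0,0,0,0,-20],
  [0,0,0,0,-30],
  [0,0,0,0,-40],
  [0,0,0,0,-50],
  [0,0,0,0,-60],
  [0,0,0,0,-60],
])

```text
clock: 16.3
tool_pos: [0.6, 0.0447, 0.1683]
tool_rot: [1.362, 2.822, 0.004]
contact_force: [17.8, -3.0, -13.3]
finger_gap: 0.0158
```

```bash
python3 s.py
```

```text
16.3 [0.6    0.0447 0.1683] yawx 128.48 tau [-0.514 -2.568 -0.031] F [ 17.8  -3.  -13.3] gap 0.0158 [ -7.2  15.9  91.5  -0.   72.1 -45.7]
```

>>> play_rows([
  [0,0,0,0,10.6],
  [0,0,0,0,21.2],
  [0,0,0,0,31.8],
  [0,0,0,0,42.4],
  [0,0,0,0,53],
  [0,0,0,0,53],
])

```text
clock: 17.05
tool_pos: [0.5997, 0.0473, 0.1685]
tool_rot: [2.481, 1.922, 0.013]
contact_force: [15.8, 4.8, -10.2]
finger_gap: 0.0223
```

```bash
python3 s.py; python3 q.py|tail -1
```

```text
17.05 [0.5997 0.0473 0.1685] yawx 75.53 tau [ 0.905 -2.53   1.249] F [ 15.8   4.8 -10.2] gap 0.0223 [-7.1 15.9 91.5  0.2 72.2  7.3]
[0.49738297 0.04337559 0.14768508] [np.float64(0.006960931668971051), np.float64(0.006960931668971151)] az -179.93053691605903
```

The gap-to-torque pattern shows each hump yields only at about 2 N m, with the jaws leading by about 30°. I'll lean in gradually with small steps so it doesn't overshoot.

>>> play_rows([
  [0,0,0,0,5],
  [0,0,0,0,8],
  [0,0,0,0,10],
  [0,0,0,0,10],
])

```text
clock: 17.65
tool_pos: [0.6001, 0.0447, 0.1683]
tool_rot: [2.639, 1.693, 0.01]
contact_force: [18.0, -3.6, -13.1]
finger_gap: 0.0157
```

>>> play_rows([
  [0,0,0,0,2],
  [0,0,0,0,2],
])

```text
clock: 17.9
tool_pos: [0.6001, 0.0447, 0.1683]
tool_rot: [2.668, 1.647, 0.011]
contact_force: [18.0, -3.9, -13.5]
finger_gap: 0.0158
```

```bash
python3 s.py
```

```text
17.9 [0.6001 0.0447 0.1683] yawx 63.37 tau [-0.45  -2.586 -0.007] F [ 18.   -3.9 -13.5] gap 0.0158 [-7.2 15.9 91.4 -0.  72.1 19.4]
```

It sprang right through to 153° because the squeeze released. I'll use the jaws slightly open as a rigid fork instead, so that no spring energy carries the turret past the click.

>>> play_rows([
  [0.32,0,0,0,0],
  [0.32,0,0,0,-10],
  [0.32,0,0,0,-20],
  [0.32,0,0,0,-30],
  [0.32,0,0,0,-38],
  [0.32,0,0,0,-42],
  [0.32,0,0,0,-42],
])

```text
clock: 18.77
tool_pos: [0.5979, 0.044, 0.1693]
tool_rot: [1.901, 2.496, -0.0]
contact_force: [5.1, -4.5, -2.6]
finger_gap: 0.0293
```

```bash
python3 s.py; python3 q.py|tail -1
```

```text
18.775 [0.5979 0.044  0.1693] yawx 105.39 tau [-0.828 -0.979 -0.128] F [ 5.1 -4.5 -2.6] gap 0.0293 [ -7.3  15.8  91.5  -0.1  72.5 -22.6]
[0.50249043 0.05434474 0.14882798] [np.float64(0.0005110707842049714), np.float64(0.0005110707842052136)] az 173.65380433625364
```

With the loose fork it took only 0.13 N m, and the blue objective is at about 173°. I'll ease off, lift and verify.

>>> play_rows([
  [0.32,0,0,0,8],
  [0.45,0,0,0,16],
  [0.45,0,0,0,22],
  [0.45,0,0,-0.05,22],
  [0.6,0,0,-0.1,22],
  [0.6,0,0,-0.14,22],
  [0.6,0,0,-0.14,22],
])

```text
clock: 19.75
tool_pos: [0.598, 0.0459, 0.3134]
tool_rot: [2.34, 2.087, 0.008]
contact_force: [0.8, 0.9, -0.4]
finger_gap: 0.0547
```

```bash
python3 s.py; python3 q.py|tail -1
python3 - <<'E'
from h import *
st=status.observe(); C=cam('wrist',st); im=np.ascontiguousarray(vision.grab_frame('wrist')[:,:,::-1]); cv2.imwrite('pics/w7raw.png',im)
g=im.max(2); m=np.zeros(g.shape,bool); m[140:235,215:295]=(g<52)[140:235,215:295]
n,l,s,c=cv2.connectedComponentsWithStats(m.astype(np.uint8)); i=1+s[1:,4].argmax()
box=cv2.boxPoints(cv2.minAreaRect(np.argwhere(l==i)[:,::-1].astype(np.float32)))
P=np.array([plane(C,p,.177) for p in box]); print(P.mean(0))
for a,b in ((0,1),(1,2)): d=P[b]-P[a]; print(np.linalg.norm(d),np.degrees(np.arctan2(d[1],d[0])))
H,Sa,V=cv2.split(cv2.cvtColor(im,cv2.COLOR_BGR2HSV))
for nm,mm,z in (('b',(H>100)&(H<125)&(Sa>130)&(V>40),.159),('r',((H<8)|(H>172))&(Sa>150)&(V>90),.05)):
  for c,q in blobs(im,mm,40): print(nm,c,q,plane(C,c,z))
cv2.imwrite('pics/w7.png',im)
E
```

```text
19.75 [0.598  0.0459 0.3134] yawx 83.46 tau [-0.041  0.001 -0.029] F [ 0.8  0.9 -0.4] gap 0.0547 [-7.1 10.2 81.6  0.  87.8 -0.6]
[0.50324032 0.05752788 0.14995593] [np.float64(0.00291129835770415), np.float64(0.0029112983577040423)] az 171.75093358735947
[0.59972211 0.04687066 0.177     ]
0.05840760637312891 81.72997016837166
0.014356227043899309 -8.146922607563608
b [17.6 14.8] [0, 0, 29, 27, 400] [0.40757847 0.22081046 0.159     ]
b [125.6  29.1] [64, 0, 126, 50, 1429] [0.49779411 0.19911246 0.159     ]
b [167.6 182.3] [150, 166, 26, 40, 297] [0.5079077  0.05946908 0.159     ]
b [147.6 187.5] [141, 177, 12, 23, 82] [0.48706306 0.05651094 0.159     ]
```

View pics/w7.png

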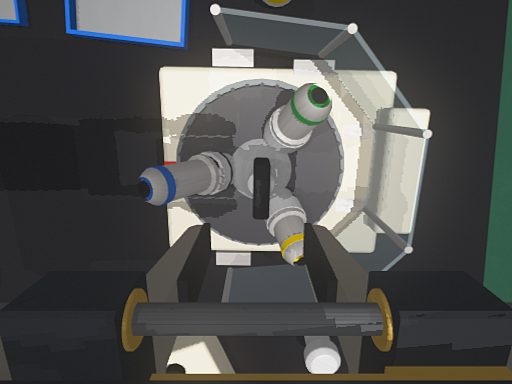

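The wrist view shows the blue objective exactly over the red mark: nose (147,188), mark just behind at (168,163), knob square at (261,187). The knob gives 171.8° and the front normal 172.4°, so it is clicked in. Next I move over the objective with the jaws turned 30° back for the unscrewing stroke.

>>> play_rows([
  [1,0,-0.02,0,10.5],
  [1,0.001,-0.04,0,21],
  [1,0.001,-0.06,0,31.5],
  [1,0.002,-0.08,0,42],
  [1,0.002,-0.095,0,52.5],
  [1,0.002,-0.095,0,63],
  [1,0.002,-0.095,0,73.5],
  [1,0.002,-0.095,0,84],
])

```text
clock: 20.9
tool_pos: [0.5014, 0.0588, 0.3064]
tool_rot: [-3.141, 0.025, 0.007]
contact_force: [-0.0, 0.3, 0.1]
finger_gap: 0.0918
```

>>> play_rows([
  [1,0,0,0,10.5],
  [1,0,0,0.02,21],
  [1,0,0,0.04,31],
  [1,0,0,0.06,37.5],
  [1,0,0,0.06,37.5],
])

```text
clock: 21.52
tool_pos: [0.5003, 0.059, 0.2452]
tool_rot: [2.969, -1.022, -0.011]
contact_force: [-0.5, -1.2, -0.2]
finger_gap: 0.0917
```

```bash
python3 s.py
python3 - <<'E'
from h import *
st=status.observe(); C=cam('wrist',st); S=cam('side')
im=np.ascontiguousarray(vision.grab_frame('wrist')[:,:,::-1]); t=np.ascontiguousarray(vision.grab_frame('side')[:,:,::-1])
cv2.imwrite('pics/w8.png',im)
def bl(i): 
    H,Sa,V=cv2.split(cv2.cvtColor(i,cv2.COLOR_BGR2HSV)); return blobs(i,(H>100)&(H<125)&(Sa>130)&(V>40),15)
w=bl(im); print(w); print([b for b in bl(t) if b[0][0]>250])
M=R.from_rotvec(st['tool_rot']).as_matrix()
u=np.array([-.990,.143,0])
for X in (np.array([.5995,.045,.159])+u*.1, np.array([.5995,.045,.1736])+u*.1085): print('pred ring/nose',X,proj(C,X),proj(S,X))
for c,q in w: X=plane(C,c,.159); print(c,X, 'tool',M.T@(X-st['tool_pos']))
print('to grip, tool axes',M.T@(np.array([.504,.0588,.156])-st['tool_pos']))
E
```

```text
21.525 [0.5003 0.059  0.2452] yawx -37.99 tau [ 0.094  0.02  -0.017] F [-0.5 -1.2 -0.2] gap 0.0917 [ -7.   -1.7 101.8   0.   80.3 120.9]
[(array([254.1, 192.9]), [235, 184, 47, 32, 431]), (array([263. , 216.7]), [251, 211, 28, 17, 132]), (array([105.6, 255.5]), [72, 226, 85, 61, 751]), (array([189.9, 281.4]), [175, 257, 33, 46, 496]), (array([142. , 341.6]), [126, 336, 44, 16, 328]), (array([208.8, 360.5]), [172, 342, 76, 39, 798])]
[(array([265.4, 155.9]), [263, 151, 7, 12, 38]), (array([268.9, 197.5]), [262, 192, 13, 10, 35])]
pred ring/nose [0.5005 0.0593 0.159 ] [254.91576965 204.82528412] [268.44526638 194.79262772]
pred ring/nose [0.492085  0.0605155 0.1736   ] [260.47612417 219.98229565] [265.08940039 190.00375127]
[254.1 192.9] [0.50867048 0.05370571 0.159     ] tool [ 0.01037175 -0.00131759  0.0861747 ]
[263.  216.7] [0.48856077 0.06037901 0.159     ] tool [-0.00958466  0.00579945  0.08632533]
[105.6 255.5] [0.54250911 0.18481918 0.159     ] tool [-0.04365486 -0.12548242  0.08605742]
[189.9 281.4] [0.48067637 0.14574057 0.159     ] tool [-0.06833594 -0.05662674  0.08646355]
[142.  341.6] [0.46106788 0.22105904 0.159     ] tool [-0.1301462  -0.10392167  0.08667626]
[208.8 360.5] [0.40729825 0.18702703 0.159     ] tool [-0.15157846 -0.04400603  0.08702938]
to grip, tool axes [ 0.00357412 -0.00246921  0.08921299]
```

>>> play_rows([
  [1,0.005,-0.001,0.04,0],
  [1,0.005,-0.001,0.075,0],
  [1,0.005,-0.001,0.089,0],
  [0.6,0.005,-0.001,0.089,0],
  [0,0.005,-0.001,0.089,0],
  [0,0.005,-0.001,0.089,0],
  [0,0.005,-0.001,0.089,0],
])

```text
clock: 22.5
tool_pos: [0.5076, 0.0563, 0.1605]
tool_rot: [-2.97, 1.024, -0.002]
contact_force: [-0.4, -0.3, -0.1]
finger_gap: 0.054
```

```bash
python3 s.py
```

```text
22.5 [0.5076 0.0563 0.1605] yawx -38.06 tau [ 0.054 -0.026 -0.052] F [-0.4 -0.3 -0.1] gap 0.054 [ -7.2   3.6 106.4   0.   69.9 120.8]
```

>>> play_rows([
  [0.6,-0.003,0.002,0.004,0],
  [0,-0.003,0.002,0.004,0],
  [0,-0.003,0.002,0.004,0],
  [0,-0.003,0.002,0.004,0],
  [0,-0.003,0.002,0.004,0],
])

```text
clock: 23.12
tool_pos: [0.5039, 0.057, 0.1558]
tool_rot: [-2.969, 1.024, -0.001]
contact_force: [2.4, 3.6, -1.0]
finger_gap: 0.0438
```

```bash
python3 s.py
```

```text
23.125 [0.5039 0.057  0.1558] yawx -38.06 tau [ 0.851 -0.659  0.056] F [ 2.4  3.6 -1. ] gap 0.0438 [-7.300e+00  3.400e+00  1.071e+02  1.000e-01  6.940e+01  1.208e+02]
```

>>> play_rows([
  [0,0,0,0,0],
  [0,0,0,0,-8],
  [0,0,0,0,-16],
  [0,0,0,0,-24],
  [0,0,0,0,-32],
  [0,0,0,0,-40],
  [0,0,0,0,-50],
  [0,0,0,0,-60],
])

```text
clock: 24.12
tool_pos: [0.502, 0.0499, 0.1568]
tool_rot: [3.069, 0.602, -0.013]
contact_force: [-9.2, -21.7, 10.6]
finger_gap: 0.0394
```

```bash
python3 s.py
```

```text
24.125 [0.502  0.0499 0.1568] yawx 22.19 tau [-5.045  1.371 -1.292] F [ -9.2 -21.7  10.6] gap 0.0394 [ -7.5   3.4 107.1  -1.   69.7  60.6]
```

>>> play_rows([
  [0.75,0,0,0,0],
  [0.75,0,0,0,0],
  [0.75,0,0,0,0],
])

```text
clock: 24.5
tool_pos: [0.5031, 0.0567, 0.1553]
tool_rot: [-3.084, -0.598, 0.002]
contact_force: [0.5, 0.4, -0.6]
finger_gap: 0.0671
```

```bash
python3 s.py
python3 - <<'E'
from h import *
st=status.observe(); C=cam('wrist',st); S=cam('side')
im=np.ascontiguousarray(vision.grab_frame('wrist')[:,:,::-1]); t=np.ascontiguousarray(vision.grab_frame('side')[:,:,::-1])
cv2.imwrite('pics/w9.png',np.hstack([cv2.resize(im,(460,345)),cv2.resize(t[130:280,230:370],(322,345),interpolation=cv2.INTER_CUBIC)]))
H,Sa,V=cv2.split(cv2.cvtColor(t,cv2.COLOR_BGR2HSV)); print([b for b in blobs(t,(H>100)&(H<125)&(Sa>130)&(V>40),8) if b[0][0]>250])
E
```

```text
24.5 [0.5031 0.0567 0.1553] yawx 21.94 tau [0.066 0.055 0.013] F [ 0.5  0.4 -0.6] gap 0.0671 [ -7.3   3.5 107.2  -0.   69.4  60.8]
[(array([266.8, 185.8]), [266, 183, 3, 7, 15]), (array([268.4, 198.2]), [263, 195, 10, 7, 27])]
```

View pics/w9.png

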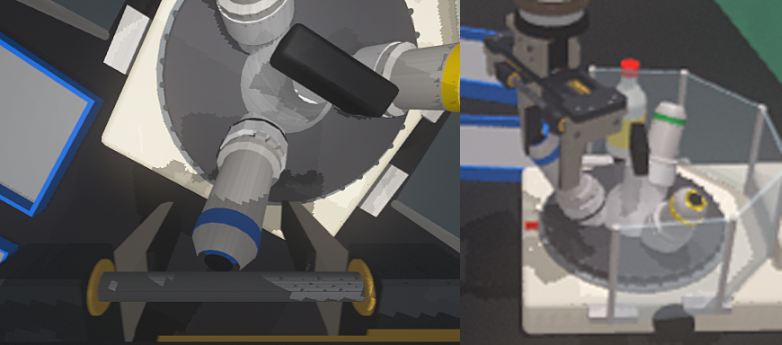

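```bash
cat > kn.py <<'E'
from h import *
st=status.observe(); C=cam('wrist',st); im=np.ascontiguousarray(vision.grab_frame('wrist')[:,:,::-1])
g=im.max(2); m=((g<52)&(np.ptp(im,axis=2)<16)); m[235:]=0
m=cv2.erode(m.astype(np.uint8),np.ones((3,3)))
n,l,s,c=cv2.connectedComponentsWithStats(m)
for i in range(1,n):
    if s[i,4]<150: continue
    box=cv2.boxPoints(cv2.minAreaRect(np.argwhere(l==i)[:,::-1].astype(np.float32)))
    P=np.array([plane(C,p,.177) for p in box]); d1,d2=P[1]-P[0],P[2]-P[1]
    if np.linalg.norm(d1)<np.linalg.norm(d2): d1,d2=d2,d1
    if .04<np.linalg.norm(d1)<.07 and np.linalg.norm(d2)<.025: print('knob',P.mean(0).round(4),np.linalg.norm(d1).round(4),np.linalg.norm(d2).round(4),'blue az',(np.degrees(np.arctan2(d1[1],d1[0]))%180)+90)
E
python3 kn.py
```

```text
knob [0.5968 0.0456 0.177 ] 0.0542 0.0188 blue az 172.7162081446648
```

The turret is at 172.7°, still clicked. Large strokes skew the jaws against the leaning barrel, so I'll use short strokes about the square position instead.

>>> play_rows([
  [0.6,0,0,0,10.6],
  [0.6,0,0,0,21.2],
  [0.6,0,0,0,31.8],
  [0.55,0,0,0,42.4],
  [0.2,0,0,0,45],
  [0,0,0,0,45],
  [0,0,0,0,45],
  [0,0,0,0,45],
])

```text
clock: 25.65
tool_pos: [0.5035, 0.0569, 0.1556]
tool_rot: [-3.078, 0.627, -0.0]
contact_force: [0.9, 2.5, -2.1]
finger_gap: 0.0398
```

```bash
python3 s.py
```

```text
25.65 [0.5035 0.0569 0.1556] yawx -23.03 tau [ 0.538 -0.256  0.091] F [ 0.9  2.5 -2.1] gap 0.0398 [ -7.3   3.4 107.2   0.   69.4 105.8]
```

>>> play_rows([
  [0,0,0,0,-8],
  [0,0,0,0,-16],
  [0,0,0,0,-24],
  [0,0,0,0,-30],
])

```text
clock: 26.15
tool_pos: [0.5032, 0.0526, 0.1563]
tool_rot: [3.126, 0.195, -0.003]
contact_force: [-3.5, -14.9, 4.6]
finger_gap: 0.0375
```

```bash
python3 s.py
```

```text
26.15 [0.5032 0.0526 0.1563] yawx 7.13 tau [-3.688  0.732 -0.905] F [ -3.5 -14.9   4.6] gap 0.0375 [ -7.4   3.4 107.1  -0.6  69.5  75.7]
```

>>> play_rows([
  [0.55,0,0,0,0],
  [0.55,0,0,0,10.6],
  [0.55,0,0,0,21],
  [0.5,0,0,0,31],
  [0,0,0,0,34],
  [0,0,0,0,34],
  [0,0,0,0,34],
])

```text
clock: 27.02
tool_pos: [0.5036, 0.057, 0.1556]
tool_rot: [-3.054, 0.734, -0.0]
contact_force: [-0.2, 2.1, -0.2]
finger_gap: 0.0412
```

>>> play_rows([
  [0,0,0,0,-8],
  [0,0,0,0,-16],
])

```text
clock: 27.28
tool_pos: [0.5029, 0.0563, 0.1558]
tool_rot: [3.127, -0.295, -0.003]
contact_force: [-1.3, -0.9, 1.3]
finger_gap: 0.0382
```

```bash
python3 s.py
```

```text
27.275 [0.5029 0.0563 0.1558] yawx -10.77 tau [-0.219  0.246 -0.117] F [-1.3 -0.9  1.3] gap 0.0382 [-7.300e+00  3.400e+00  1.072e+02 -1.000e-01  6.950e+01  9.350e+01]
```

>>> play_rows([
  [0,0,0,0,-9],
  [0,0,0,0,-18],
  [0,0,0,0,-18],
])

```text
clock: 27.65
tool_pos: [0.5033, 0.0525, 0.1564]
tool_rot: [3.127, 0.192, -0.003]
contact_force: [-5.7, -11.7, 5.7]
finger_gap: 0.0372
```

```bash
python3 s.py;python3 kn.py
```

```text
27.65 [0.5033 0.0525 0.1564] yawx 7.01 tau [-2.958  0.584 -0.48 ] F [ -5.7 -11.7   5.7] gap 0.0372 [ -7.4   3.4 107.1  -0.6  69.5  75.8]
knob [0.6052 0.039  0.177 ] 0.0408 0.0012 blue az 172.07206081370273
knob [0.5912 0.0451 0.177 ] 0.0524 0.005 blue az 172.9123440479349
```

>>> play_rows([
  [0.55,0,0,0,0],
  [0.55,0,0,0,10.6],
  [0.55,0,0,0,21],
  [0.5,0,0,0,31],
  [0,0,0,0,34],
  [0,0,0,0,34],
  [0,0,0,0,34],
])

```text
clock: 28.58
tool_pos: [0.5035, 0.057, 0.1555]
tool_rot: [-3.054, 0.733, -0.0]
contact_force: [0.7, 2.2, -0.5]
finger_gap: 0.041
```

>>> play_rows([
  [0,0,0,0,-8],
  [0,0,0,0,-16],
  [0,0,0,0,-18],
])

```text
clock: 28.95
tool_pos: [0.5035, 0.0562, 0.1559]
tool_rot: [3.131, -0.247, -0.0]
contact_force: [0.7, -0.8, 1.3]
finger_gap: 0.0382
```

```bash
python3 s.py
```

```text
28.95 [0.5035 0.0562 0.1559] yawx -9.02 tau [-0.104  0.032 -0.151] F [ 0.7 -0.8  1.3] gap 0.0382 [-7.300e+00  3.400e+00  1.071e+02 -1.000e-01  6.940e+01  9.180e+01]
```

>>> play_rows([
  [0,0,0,0,-8],
  [0,0,0,0,-15],
  [0,0,0,0,-15],
])

```text
clock: 29.32
tool_pos: [0.5028, 0.0542, 0.1558]
tool_rot: [3.133, 0.159, -0.004]
contact_force: [-3.8, -7.8, 4.5]
finger_gap: 0.0378
```

```bash
python3 s.py
```

```text
29.325 [0.5028 0.0542 0.1558] yawx 5.82 tau [-1.8    0.889 -0.846] F [-3.8 -7.8  4.5] gap 0.0378 [ -7.4   3.4 107.2  -0.3  69.5  76.9]
```

>>> play_rows([
  [0.5,0,0,0,0],
  [0.5,0,0,0,7],
  [0.5,0,0,0,14],
  [0,0,0,0,14],
  [0,0,0,0,14],
  [0,0,0,0,14],
])

```text
clock: 30.08
tool_pos: [0.5033, 0.0568, 0.1553]
tool_rot: [-3.134, 0.219, 0.001]
contact_force: [1.0, 0.3, -2.0]
finger_gap: 0.0368
```

>>> play_rows([
  [0,-0.0015,0,-0.0026,0],
  [0,-0.003,0,-0.0052,0],
  [0,-0.004,0,-0.007,0],
])

```text
clock: 30.45
tool_pos: [0.4992, 0.0572, 0.1627]
tool_rot: [3.134, -0.221, -0.001]
contact_force: [-1.1, -0.5, -2.6]
finger_gap: 0.0377
```

```bash
python3 s.py
```

```text
30.45 [0.4992 0.0572 0.1627] yawx -8.06 tau [0.043 0.098 0.049] F [-1.1 -0.5 -2.6] gap 0.0377 [ -7.3   2.3 107.4  -0.   70.2  90.8]
```

The force is only the objective's 2.5 N weight, so it is free. I'll draw it out along its axis and lift.

>>> play_rows([
  [0,-0.005,0,-0.0087,0],
  [0,-0.01,0,-0.0173,0],
  [0,-0.016,0,-0.0277,0],
  [0,-0.022,0,-0.038,0],
  [0,-0.028,0,-0.0485,0],
  [0,-0.034,0,-0.065,0],
])

```text
clock: 31.2
tool_pos: [0.4651, 0.0621, 0.2281]
tool_rot: [-3.134, 0.221, 0.002]
contact_force: [-0.6, 0.3, -2.9]
finger_gap: 0.0377
```

```bash
python3 s.py
python3 - <<'E'
from h import *
T=cam('top'); S=cam('side'); st=status.observe()
def rect(name,im,roi,z):
    H,Sa,V=cv2.split(cv2.cvtColor(im,cv2.COLOR_BGR2HSV)); m=((H>100)&(H<125)&(Sa>130)&(V>60)).astype(np.uint8)
    n,l,s,c=cv2.connectedComponentsWithStats(m); i=min(range(1,n),key=lambda k:np.hypot(*(c[k]-roi)))
    cn=cv2.convexHull(np.argwhere(l==i)[:,::-1].astype(np.int32)); W=np.array([plane(cam(name),p[0],z)[:2] for p in cn],np.float32)
    r=cv2.minAreaRect(W); print(name,np.round(r[0],4),np.round(r[1],4),round(r[2],1))
rect('top',cv2.imread('pics/top0.png'),(204,200.6),.022); rect('side',cv2.imread('pics/side0.png'),(239.8,194.2),.022)
im=np.ascontiguousarray(vision.grab_frame('side')[:,:,::-1]); w=np.ascontiguousarray(vision.grab_frame('wrist')[:,:,::-1])
cv2.imwrite('pics/s10.png',np.hstack([cv2.resize(im[110:260,190:350],(427,400),interpolation=cv2.INTER_CUBIC),cv2.resize(w,(373,280))[:, :] if 0 else cv2.resize(w,(373,400))]))
E
```

```text
31.2 [0.4651 0.0621 0.2281] yawx -8.06 tau [0.095 0.034 0.013] F [-0.6  0.3 -2.9] gap 0.0377 [ -7.2  -6.6 108.4   0.   78.3  90.9]
top [0.46   0.2875] [0.1379 0.1563] 77.1
side [0.4556 0.2774] [0.1617 0.1537] 76.5
```

View pics/s10.png

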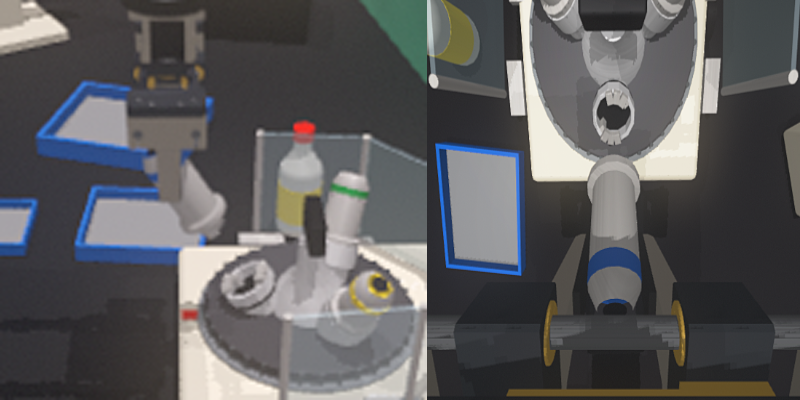

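The objective hangs free at its 30° lean, foot ahead, and the emptied socket is at the front by the mark (615,110 right; 247,280 left). The tray centre is (0.459, 0.286). Moving there.

>>> play_rows([
  [0,-0.013,-0.037,0,0],
  [0,-0.026,-0.074,0,0],
  [0,-0.038,-0.11,0,0],
  [0,-0.051,-0.147,0.01,0],
  [0,-0.064,-0.184,0.03,0],
  [0,-0.077,-0.221,0.06,0],
  [0,-0.077,-0.221,0.085,0],
  [0,-0.077,-0.221,0.1,0],
])

```text
clock: 32.3
tool_pos: [0.4197, 0.2916, 0.126]
tool_rot: [3.133, -0.22, -0.003]
contact_force: [0.1, -1.4, -2.4]
finger_gap: 0.0374
```

```bash
python3 s.py
python3 - <<'E'
from h import *
S=cam('side'); st=status.observe(); M=R.from_rotvec(st['tool_rot']).as_matrix()
im=np.ascontiguousarray(vision.grab_frame('side')[:,:,::-1]); cv2.imwrite('pics/s11.png',cv2.resize(im[100:250,150:350],(667,500),interpolation=cv2.INTER_CUBIC))
g=st['tool_pos']+M@[0,0,.003]; print('foot pred px',proj(S,g+M@[.0375,0,.065]), 'grip px',proj(S,g))
E
```

```text
32.3 [0.4197 0.2916 0.126 ] yawx -8.02 tau [ 0.021 -0.007 -0.005] F [ 0.1 -1.4 -2.4] gap 0.0374 [ 21.2   6.4 107.7  -0.   66.1 119.2]
foot pred px [243.18474844 182.25991456] grip px [230.3784518  164.54682269]
```

View pics/s11.png

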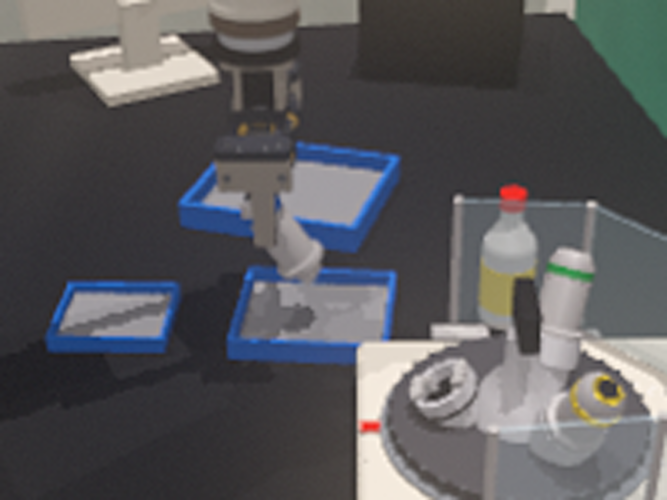

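The objective hangs over the middle tray at (300,265), foot toward the tray centre. Lowering to touch.

>>> play_rows([
  [0,0,0,0.015,0],
  [0,0,0,0.03,0],
  [0,0,0,0.036,0],
  [0,0,0,0.039,0],
  [0,0,0,0.042,0],
])

```text
clock: 32.98
tool_pos: [0.421, 0.2917, 0.0859]
tool_rot: [-3.133, 0.221, -0.001]
contact_force: [-0.3, -0.9, -2.1]
finger_gap: 0.0375
```

```bash
python3 s.py
```

```text
32.975 [0.421  0.2917 0.0859] yawx -8.07 tau [0.014 0.088 0.049] F [-0.3 -0.9 -2.1] gap 0.0375 [ 21.2   9.8 109.    0.   61.1 119.2]
```

>>> play_rows([
  [0,0,0,0.002,0],
  [0,0,0,0.004,0],
  [0,0,0,0.006,0],
])

```text
clock: 33.35
tool_pos: [0.4209, 0.2918, 0.0805]
tool_rot: [-3.134, 0.221, -0.0]
contact_force: [-5.7, -1.4, 12.9]
finger_gap: 0.0375
```

```bash
python3 s.py
```

```text
33.35 [0.4209 0.2918 0.0805] yawx -8.06 tau [-0.282  0.915 -0.09 ] F [-5.7 -1.4 12.9] gap 0.0375 [ 21.2  10.4 109.1   0.   60.5 119.2]
```

>>> play_rows([
  [0,0.003,0,0,0],
  [0,0.006,0,-0.001,0],
  [0,0.01,0,-0.0015,0],
])

```text
clock: 33.72
tool_pos: [0.4306, 0.2903, 0.0812]
tool_rot: [-3.134, 0.221, 0.0]
contact_force: [-1.8, 1.0, -0.5]
finger_gap: 0.0374
```

```bash
python3 s.py
```

```text
33.725 [0.4306 0.2903 0.0812] yawx -8.06 tau [ 0.133  0.343 -0.003] F [-1.8  1.  -0.5] gap 0.0374 [ 20.6  11.3 107.9   0.   60.8 118.7]
```

>>> play_rows([
  [0,0.002,0,0.003,0],
  [0,0.006,0,0.003,0],
  [0,0.01,0,0.002,0],
])

```text
clock: 34.1
tool_pos: [0.4399, 0.2898, 0.0815]
tool_rot: [-3.133, 0.221, 0.004]
contact_force: [-10.9, 0.6, 19.2]
finger_gap: 0.0372
```

```bash
python3 s.py
python3 - <<'E'
from h import *
im=np.ascontiguousarray(vision.grab_frame('side')[:,:,::-1]); w=np.ascontiguousarray(vision.grab_frame('wrist')[:,:,::-1])
cv2.imwrite('pics/s12.png',np.hstack([cv2.resize(im[135:225,195:295],(444,400),interpolation=cv2.INTER_CUBIC),cv2.resize(w[60:340,120:400],(350,400))]))
E
```

```text
34.1 [0.4399 0.2898 0.0815] yawx -8.07 tau [ 0.199  2.338 -0.019] F [-10.9   0.6  19.2] gap 0.0372 [2.020e+01 1.230e+01 1.066e+02 1.000e-01 6.110e+01 1.181e+02]
```

View pics/s12.png

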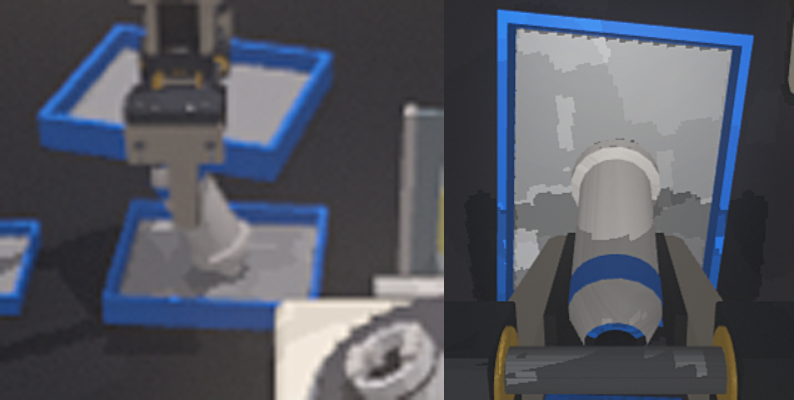

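The objective has mostly slid with its lean kept (force ratio about 0.5). I'll go back and repeat the drag with firmer downward pressure, so that friction tips it up.

>>> play_rows([
  [0,0,0,-0.012,0],
  [0,-0.015,0,-0.015,0],
  [0,-0.032,0,-0.012,0],
  [0,-0.032,0,0,0],
  [0,-0.03,0,0.003,0],
])

```text
clock: 34.83
tool_pos: [0.4103, 0.2938, 0.0789]
tool_rot: [3.134, -0.219, -0.002]
contact_force: [-12.8, -4.2, 37.7]
finger_gap: 0.037
```

```bash
python3 s.py
```

```text
34.825 [0.4103 0.2938 0.0789] yawx -8.01 tau [-1.105  2.607 -0.113] F [-12.8  -4.2  37.7] gap 0.037 [ 21.8   9.5 110.3   0.   60.3 119.8]
```

>>> play_rows([
  [0,0.003,0,0.002,0],
  [0,0.007,0,0.003,0],
  [0,0.012,0,0.003,0],
])

```text
clock: 35.2
tool_pos: [0.4242, 0.2918, 0.0769]
tool_rot: [-3.134, 0.22, -0.004]
contact_force: [-7.8, -3.8, 26.2]
finger_gap: 0.0372
```

```bash
python3 s.py
```

```text
35.2 [0.4242 0.2918 0.0769] yawx -8.02 tau [-1.011  1.895 -0.054] F [-7.8 -3.8 26.2] gap 0.0372 [ 2.110e+01  1.100e+01  1.088e+02 -1.000e-01  6.000e+01  1.191e+02]
```

Friction on the mat is too low (about 0.3) to tip the objective up. I'll push its foot sideways against the fixed base's 50 mm front face instead, which is square to the tool's x axis, and then return to the tray.

>>> play_rows([
  [0,0,0,-0.05,0],
  [0,0,0,-0.095,0],
  [0,0.005,0.05,-0.095,0],
  [0,0.01,0.1,-0.095,0],
  [0,0.0145,0.15,-0.095,0],
  [0,0.0145,0.167,-0.075,0],
  [0,0.0145,0.167,-0.04,0],
  [0,0.0145,0.167,-0.015,0],
])

```text
clock: 36.2
tool_pos: [0.4121, 0.1236, 0.0857]
tool_rot: [3.133, -0.222, -0.003]
contact_force: [0.1, 0.5, -3.2]
finger_gap: 0.0369
```

```bash
python3 s.py
python3 - <<'E'
from h import *
w=np.ascontiguousarray(vision.grab_frame('wrist')[:,:,::-1]); im=np.ascontiguousarray(vision.grab_frame('side')[:,:,::-1])
cv2.imwrite('pics/s13.png',np.hstack([cv2.resize(im[140:260,200:320],(400,400),interpolation=cv2.INTER_CUBIC),cv2.resize(w[40:340,100:400],(400,400))]))
E
```

```text
36.2 [0.4121 0.1236 0.0857] yawx -8.1 tau [ 0.022 -0.031 -0.002] F [ 0.1  0.5 -3.2] gap 0.0369 [  0.5  -2.1 121.7  -0.   60.5  98.6]
```

View pics/s13.png

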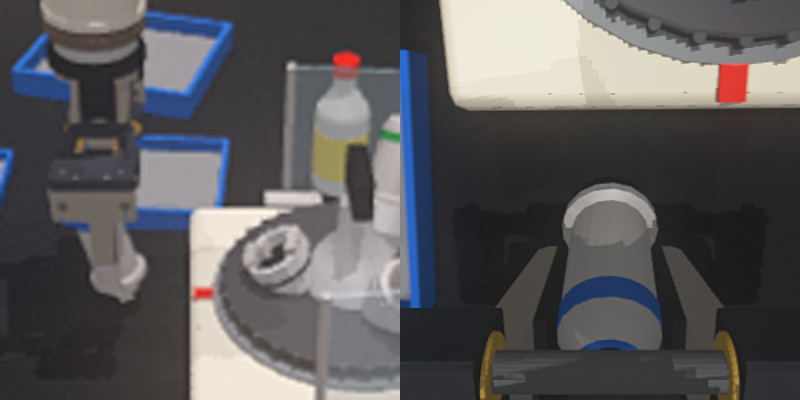

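The lean has already dropped to roughly 20° (side view: barrel (95,240) to foot (125,290)). I'll push the foot on against the base face.

>>> play_rows([
  [0,0.01,0,0,0],
  [0,0.02,0,0,0],
  [0,0.026,0,0,0],
  [0,0.031,0,-0.001,0],
  [0,0.035,0,-0.001,0],
  [0,0.038,0,-0.001,0],
])

```text
clock: 37.05
tool_pos: [0.4478, 0.1191, 0.0882]
tool_rot: [-3.134, 0.221, 0.014]
contact_force: [-12.0, 2.1, 5.0]
finger_gap: 0.0373
```

```bash
python3 s.py
```

```text
37.05 [0.4478 0.1191 0.0882] yawx -8.05 tau [0.309 2.45  0.028] F [-12.    2.1   5. ] gap 0.0373 [-1.000e-01  3.000e+00  1.162e+02  0.000e+00  6.130e+01  9.790e+01]
```

>>> play_rows([
  [0,0.002,0,-0.002,0],
  [0,0.005,0,-0.002,0],
  [0,0.008,0,-0.002,0],
  [0,0.009,0,-0.002,0],
])

```text
clock: 37.55
tool_pos: [0.4541, 0.1181, 0.0892]
tool_rot: [3.134, -0.22, -0.024]
contact_force: [-16.0, 2.3, 5.1]
finger_gap: 0.0376
```

```bash
python3 s.py
python3 - <<'E'
from h import *
w=np.ascontiguousarray(vision.grab_frame('wrist')[:,:,::-1]); im=np.ascontiguousarray(vision.grab_frame('side')[:,:,::-1])
cv2.imwrite('pics/s14.png',np.hstack([cv2.resize(im[140:260,200:320],(400,400),interpolation=cv2.INTER_CUBIC),cv2.resize(w[40:340,100:400],(400,400))]))
E
```

```text
37.55 [0.4541 0.1181 0.0892] yawx -8.03 tau [ 0.388  3.062 -0.012] F [-16.    2.3   5.1] gap 0.0376 [-3.000e-01  4.100e+00  1.149e+02  1.000e-01  6.190e+01  9.770e+01]
```

View pics/s14.png

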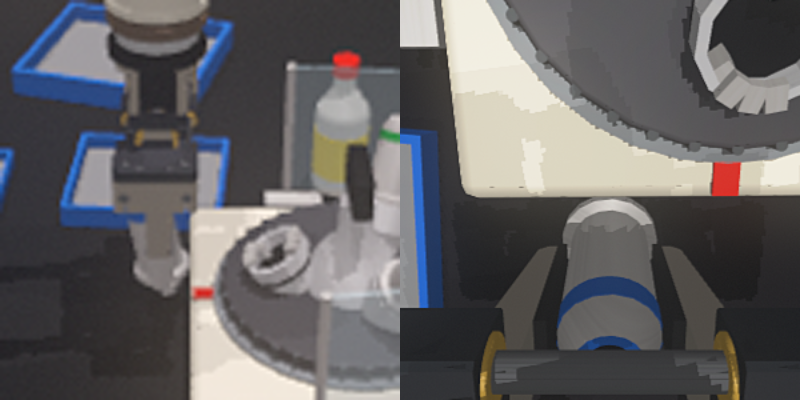

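```bash
cat > tilt.py <<'E'
from h import *
c=vision.get_calibration('wrist'); T=np.linalg.inv(np.array(c['T_tool_cam']))
def px(p):
    q=T@np.r_[p,1]; return c['fx']*q[0]/q[2]+c['cx'],c['fy']*q[1]/q[2]+c['cy']
im=np.ascontiguousarray(vision.grab_frame('wrist')[:,:,::-1])
H,Sa,V=cv2.split(cv2.cvtColor(im,cv2.COLOR_BGR2HSV)); m=(H>100)&(H<125)&(Sa>130)&(V>40); col=[np.flatnonzero(m[200:320,x])+200 for x in (250,256,262)]
print('ring rows',[ (r.min(),r.max()) if len(r) else None for r in col]); print('col256',V[150:330:4,256])
for g in (72,75,78):
  for th in (0,5,10,15,20,30):
    t=np.radians(th); a=np.array([-np.sin(t),0,-np.cos(t)]); n=np.array([np.cos(t),0,-np.sin(t)]) # a: toward nose; n: outward +x side, up
    o=np.array([0,0,.003])
    f=lambda s,r:round(px(o+a*(s-g)/1e3+n*r/1e3)[1],1)
    print(g,th,'ring',f(87,19),f(77,19),'flange edge',f(20,24),f(14,24))
E
python3 tilt.py
```

```text
ring rows [(np.int64(248), np.int64(299)), (np.int64(247), np.int64(298)), (np.int64(248), np.int64(298))]
col256 [219 219 219 220 220 220 219 219 202 181 222 213 139 122 122  99 103 102
 102 101 102 101 101 100 103 101 100 100 106 101 102 104 105 105 106 107
 110  97  46  58  62  63  62  62  62]
72 0 ring 229.1 221.7 flange edge 185.1 183.0
72 5 ring 233.2 223.8 flange edge 179.4 176.8
72 10 ring 237.4 226.2 flange edge 174.1 170.7
72 15 ring 241.8 228.8 flange edge 169.0 165.0
72 20 ring 246.4 231.7 flange edge 164.2 159.5
72 30 ring 255.7 238.0 flange edge 155.8 149.7
75 0 ring 226.8 219.6 flange edge 184.0 182.0
75 5 ring 230.2 221.2 flange edge 178.1 175.5
75 10 ring 233.9 223.0 flange edge 172.4 169.1
75 15 ring 237.7 225.2 flange edge 167.0 163.1
75 20 ring 241.8 227.5 flange edge 161.8 157.3
75 30 ring 250.2 233.0 flange edge 152.7 146.7
78 0 ring 224.5 217.6 flange edge 183.0 181.0
78 5 ring 227.4 218.7 flange edge 176.8 174.2
78 10 ring 230.5 220.0 flange edge 170.7 167.6
78 15 ring 233.8 221.7 flange edge 165.0 161.2
78 20 ring 237.3 223.6 flange edge 159.5 155.1
78 30 ring 244.9 228.1 flange edge 149.7 143.8
```

```bash
cat >> tilt.py <<'E'
print('FIT')
from scipy.optimize import least_squares
def pred(v):
    g,th=v; t=np.radians(th); a=np.array([-np.sin(t),0,-np.cos(t)]); n=np.array([np.cos(t),0,-np.sin(t)]); o=np.array([0,0,.003])
    f=lambda s,r:px(o+a*(s-g)/1e3+n*r/1e3)[1]
    return np.array([f(77,19),f(20,24),f(14,24)])
import sys
obs=np.array([float(x) for x in sys.argv[1:4]]); r=least_squares(lambda v:pred(v)-obs,[70,10]); print(r.x,r.fun)
st=status.observe(); M=R.from_rotvec(st['tool_rot']).as_matrix(); g,th=r.x; t=np.radians(th)
foot=st['tool_pos']+M@(np.array([0,0,.003])-np.array([-np.sin(t),0,-np.cos(t)])*g/1e3); print('foot',foot,'side px',proj(cam('side'),foot))
E
python3 tilt.py 247 198 188 | sed -n '/FIT/,$p'
```

```text
FIT
[45.75206704  2.38055235] [ 0.23816851 -3.64393843  3.33095681]
foot [0.45548469 0.1178906  0.04047647] side px [249.13135602 219.06433366]
```

```bash
sed -i 's/g,th=v; t=/g=75;xo,th=v; t=/; s/o=np.array(\[0,0,.003\])$/o=np.array([xo\/1e3,0,.003])/; s/,\[70,10\])/,[0,10])/; s/^st=status.*g,th=r.x/st=status.observe(); M=R.from_rotvec(st["tool_rot"]).as_matrix(); g=75; xo,th=r.x/; s/M@(np.array(\[0,0,.003\])/M@(np.array([xo\/1e3,0,.003])/' tilt.py; python3 tilt.py 247 198 188 | sed -n '/FIT/,$p'; echo s10; python3 tilt.py 240 176 165| sed -n '/FIT/,$p'|head -2
```

```text
s10Traceback (most recent call last):
  File "tilt.py", line 11, in <module>
    o=np.array([xo/1e3,0,.003])
                ^^
NameError: name 'xo' is not defined
Traceback (most recent call last):
  File "tilt.py", line 11, in <module>
    o=np.array([xo/1e3,0,.003])
                ^^
NameError: name 'xo' is not defined
```

```bash
sed -i '11s/xo\/1e3/0/' tilt.py; python3 tilt.py 247 198 188 | sed -n '/FIT/,$p'; echo s13; python3 tilt.py 247 188 178| sed -n '/FIT/,$p'|head -2
```

```text
FIT
[-13.84222984   7.92643578] [ 0.26916447 -3.42114776  3.15508121]
foot [0.44971446 0.11869449 0.01196534] side px [247.34131703 226.86686873]
s13
FIT
[-12.07775035  14.92900749] [ 0.24822244 -2.99667907  2.75062199]
```

Allowing for the barrel sitting off-centre in the pads, the fit gives a lean of about 8° with the foot at z=0.012. The side view agrees at row 227. A bit more push is needed.

>>> play_rows([
  [0,0.003,0,-0.001,0],
  [0,0.006,0,-0.001,0],
  [0,0.009,0,-0.001,0],
  [0,0.011,0,-0.001,0],
])

```text
clock: 38.45
tool_pos: [0.4659, 0.1165, 0.0904]
tool_rot: [-3.134, 0.22, 0.021]
contact_force: [-13.9, 1.9, 5.7]
finger_gap: 0.0376
```

```bash
python3 s.py
python3 - <<'E'
from h import *
im=np.ascontiguousarray(vision.grab_frame('wrist')[:,:,::-1]); V=im.max(2); print(V[170:214:2,256])
H,Sa,W=cv2.split(cv2.cvtColor(im,cv2.COLOR_BGR2HSV)); m=(H>100)&(H<125)&(Sa>130)&(W>40); print(np.flatnonzero(m[200:320,256])[[0,-1]]+200)
E
```

```text
38.45 [0.4659 0.1165 0.0904] yawx -8.04 tau [ 3.990e-01  2.778e+00 -2.000e-03] F [-13.9   1.9   5.7] gap 0.0376 [-4.000e-01  5.500e+00  1.133e+02  1.000e-01  6.200e+01  9.760e+01]
[227 227 227 227 227 227 227 227 227 228 228 227 227 227 218 208 197 154
 128 130 131 120]
[248 294]
```

```bash
python3 tilt.py 248 205 197 | sed -n '/FIT/,$p'
```

```text
FIT
[-15.50052289   2.83192571] [ 0.20405555 -2.67078269  2.46938206]
foot [0.45343283 0.11824496 0.01268069] side px [248.63763507 226.6474292 ]
```

>>> play_rows([
  [0,-0.02,0,-0.01,0],
  [0,-0.022,0,-0.06,0],
  [0,-0.022,-0.03,-0.08,0],
  [0,-0.022,-0.09,-0.08,0],
  [0,-0.022,-0.14,-0.07,0],
  [0,-0.022,-0.167,-0.05,0],
  [0,-0.022,-0.167,-0.02,0],
  [0,-0.022,-0.167,-0.005,0],
])

```text
clock: 39.55
tool_pos: [0.4714, 0.2841, 0.0952]
tool_rot: [3.133, -0.22, -0.004]
contact_force: [-0.3, -0.3, -2.8]
finger_gap: 0.0369
```

```bash
python3 s.py
```

```text
39.55 [0.4714 0.2841 0.0952] yawx -8.02 tau [-0.018 -0.002  0.013] F [-0.3 -0.3 -2.8] gap 0.0369 [ 18.5  14.4 102.3  -0.   63.4 116.5]
```

>>> play_rows([
  [0,0,0,0.003,0],
  [0,0,0,0.006,0],
  [0,0,0,0.009,0],
])

```text
clock: 39.92
tool_pos: [0.4735, 0.2843, 0.0891]
tool_rot: [-3.133, 0.222, -0.003]
contact_force: [0.4, 0.3, -3.3]
finger_gap: 0.0375
```

```bash
python3 s.py
```

```text
39.925 [0.4735 0.2843 0.0891] yawx -8.09 tau [ 0.016 -0.049 -0.04 ] F [ 0.4  0.3 -3.3] gap 0.0375 [ 18.4  15.  102.4   0.   62.5 116.5]
```

>>> play_rows([
  [0,0,0,0.002,0],
  [0,0,0,0.004,0],
  [0,0,0,0.006,0],
  [0,0,0,0.006,0],
])

```text
clock: 40.42
tool_pos: [0.4724, 0.2842, 0.0819]
tool_rot: [3.134, -0.221, -0.001]
contact_force: [0.5, -0.5, -3.4]
finger_gap: 0.0371
```

```bash
python3 s.py
```

```text
40.425 [0.4724 0.2842 0.0819] yawx -8.06 tau [ 0.07  -0.023 -0.005] F [ 0.5 -0.5 -3.4] gap 0.0371 [ 18.5  15.6 102.7   0.   61.8 116.5]
```

>>> play_rows([
  [0,0,0,0.002,0],
  [0,0,0,0.004,0],
  [0,0,0,0.006,0],
  [0,0,0,0.006,0],
])

```text
clock: 40.92
tool_pos: [0.4725, 0.2842, 0.076]
tool_rot: [3.134, -0.221, -0.0]
contact_force: [-1.3, 0.0, -2.9]
finger_gap: 0.0369
```

```bash
python3 s.py
python3 - <<'E'
from h import *
w=np.ascontiguousarray(vision.grab_frame('wrist')[:,:,::-1]); im=np.ascontiguousarray(vision.grab_frame('side')[:,:,::-1])
cv2.imwrite('pics/s15.png',np.hstack([cv2.resize(im[135:225,195:295],(444,400),interpolation=cv2.INTER_CUBIC),cv2.resize(w[60:340,120:400],(350,400))]))
E
```

```text
40.925 [0.4725 0.2842 0.076 ] yawx -8.06 tau [ 0.061 -0.066 -0.002] F [-1.3  0.  -2.9] gap 0.0369 [ 18.5  16.1 102.8   0.   61.1 116.5]
```

View pics/s15.png

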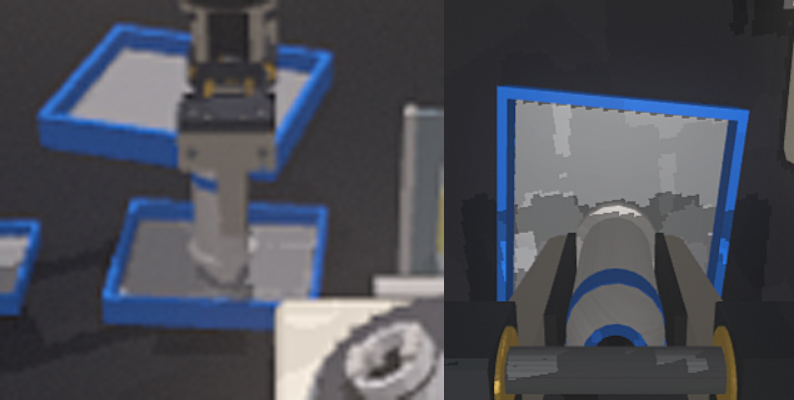

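The objective is nearly upright over the mat: ring (203,185), foot (213,270), clear of the walls. No contact yet, so I continue down.

>>> play_rows([
  [0,0,0,0.002,0],
  [0,0,0,0.004,0],
  [0,0,0,0.006,0],
])

```text
clock: 41.4
tool_pos: [0.4749, 0.2844, 0.0752]
tool_rot: [3.134, -0.219, 0.006]
contact_force: [-7.8, -6.3, 32.5]
finger_gap: 0.0372
```

>>> play_rows([
  [0,0,0,0.002,0],
  [0,0,0,0.003,0],
  [0,0,0,0.004,0],
])

```text
clock: 41.78
tool_pos: [0.4779, 0.2844, 0.0741]
tool_rot: [-3.134, 0.219, -0.016]
contact_force: [-6.1, -8.4, 41.1]
finger_gap: 0.037
```

```bash
python3 s.py
python3 - <<'E'
from h import *
im=np.ascontiguousarray(vision.grab_frame('wrist')[:,:,::-1]); V=im.max(2); print(V[180:240:2,256])
H,Sa,W=cv2.split(cv2.cvtColor(im,cv2.COLOR_BGR2HSV)); m=(H>100)&(H<125)&(Sa>130)&(W>40); print(np.flatnonzero(m[200:320,256])[[0,-1]]+200)
S=np.ascontiguousarray(vision.grab_frame('side')[:,:,::-1]); s2=np.ascontiguousarray(vision.grab_frame('top')[:,:,::-1])
cv2.imwrite('pics/s16.png',np.hstack([cv2.resize(S[150:210,215:275],(500,500),interpolation=cv2.INTER_CUBIC)]))
E
```

```text
41.775 [0.4779 0.2844 0.0741] yawx -7.98 tau [-2.008  1.741  0.061] F [-6.1 -8.4 41.1] gap 0.037 [ 18.4  16.5 102.5  -0.2  60.4 116.5]
[144 143 143 142 141 141 140 141 140 140 141 140 141  77  95 116 122 121
 122 120  99  99  99 100 101 100 101 101 101 100]
[250 293]
```

View pics/s16.png

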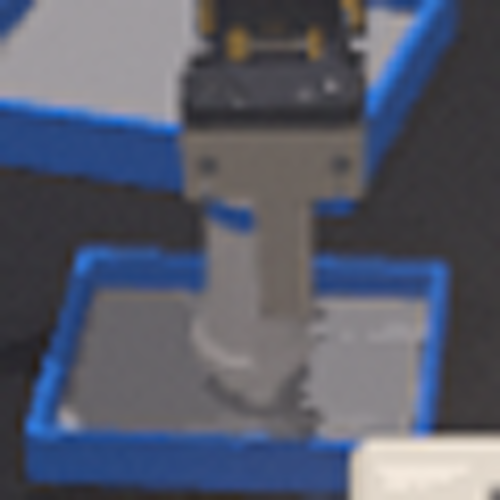

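```bash
python3 tilt.py 250 219 208 | sed -n '/FIT/,$p'
```

```text
FIT
[-18.15613711  -4.68244524] [ 0.34278474 -4.63382326  4.29582749]
foot [ 0.45473466  0.28768944 -0.00389572] side px [243.16710647 197.93421754]
```

The barrel stands vertical over its foot on the mat in the side view (flange (225,345), foot (255,400)), pressed with about 40 N. I'll ease the pressure, then open.

>>> play_rows([
  [0,0,0,-0.002,0],
  [0,0,0,-0.004,0],
  [0,0,0,-0.004,0],
])

```text
clock: 42.35
tool_pos: [0.4768, 0.2842, 0.0743]
tool_rot: [-3.133, 0.22, -0.014]
contact_force: [1.1, -4.5, 14.7]
finger_gap: 0.0368
```

```bash
python3 s.py
```

```text
42.35 [0.4768 0.2842 0.0743] yawx -8.03 tau [-1.    -0.25   0.001] F [ 1.1 -4.5 14.7] gap 0.0368 [ 18.4  16.4 102.6  -0.2  60.5 116.5]
```

>>> play_rows([
  [0,0,0,-0.001,0],
  [0,0,0,-0.002,0],
  [0,0,0,-0.002,0],
])

```text
clock: 42.72
tool_pos: [0.4754, 0.2846, 0.0744]
tool_rot: [-3.132, 0.221, -0.01]
contact_force: [3.1, -1.5, 8.4]
finger_gap: 0.0369
```

>>> play_rows([
  [0.45,0,0,0,0],
  [0.5,0,0,0,0],
  [0.6,0,0,0,0],
  [0.8,0,0,0,0],
  [0.8,0,0,0,0],
])

```text
clock: 43.35
tool_pos: [0.4724, 0.2842, 0.0719]
tool_rot: [3.134, -0.221, -0.001]
contact_force: [-0.2, 0.4, -0.3]
finger_gap: 0.0723
```

```bash
python3 s.py
python3 - <<'E'
from h import *
S=np.ascontiguousarray(vision.grab_frame('side')[:,:,::-1]); w=np.ascontiguousarray(vision.grab_frame('wrist')[:,:,::-1])
cv2.imwrite('pics/s17.png',np.hstack([cv2.resize(S[140:215,205:290],(453,400),interpolation=cv2.INTER_CUBIC),cv2.resize(w[60:340,100:400],(347,400))]))
E
```

```text
43.35 [0.4724 0.2842 0.0719] yawx -8.06 tau [0.028 0.011 0.022] F [-0.2  0.4 -0.3] gap 0.0723 [ 18.5  16.4 102.9   0.   60.7 116.5]
```

View pics/s17.png

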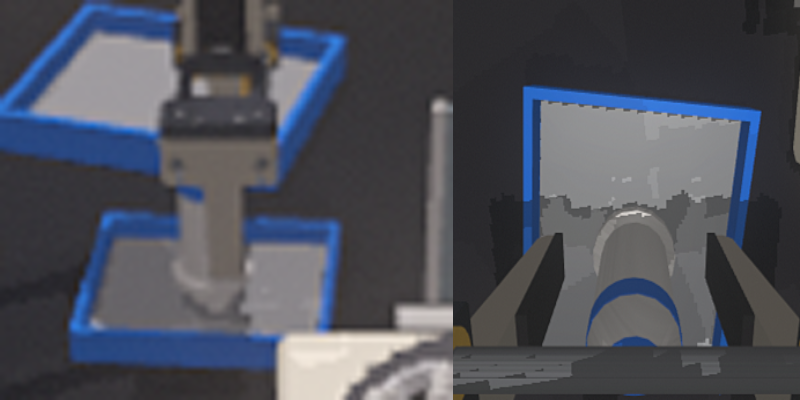

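It stands free and upright between the open jaws. I'll retract straight up.

>>> play_rows([
  [0.9,0,0,-0.01,0],
  [0.9,0,0,-0.05,0],
  [0.9,0,0,-0.1,0],
  [0.9,0,0,-0.15,0],
  [0.9,-0.05,0,-0.2,0],
  [0.9,-0.1,0,-0.2,0],
  [0.9,-0.13,0,-0.2,0],
  [0.9,-0.13,0,-0.2,0],
])

```text
clock: 44.45
tool_pos: [0.3427, 0.3029, 0.2732]
tool_rot: [-3.133, 0.217, -0.003]
contact_force: [1.0, -0.9, 0.1]
finger_gap: 0.0828
```

```bash
python3 s.py
python3 - <<'E'
from h import *
S=np.ascontiguousarray(vision.grab_frame('side')[:,:,::-1]); t=np.ascontiguousarray(vision.grab_frame('top')[:,:,::-1])
cv2.imwrite('pics/s18.png',np.hstack([cv2.resize(S[130:290,190:390],(500,400),interpolation=cv2.INTER_CUBIC),cv2.resize(t[90:230,170:350],(300,233),interpolation=cv2.INTER_CUBIC).repeat(1,0) if 0 else cv2.copyMakeBorder(cv2.resize(t[90:230,170:350],(300,233),interpolation=cv2.INTER_CUBIC),0,167,0,0,cv2.BORDER_CONSTANT)]))
H,Sa,V=cv2.split(cv2.cvtColor(S,cv2.COLOR_BGR2HSV)); print([b for b in blobs(S,(H>100)&(H<125)&(Sa>130)&(V>40),6)])
E
```

```text
44.45 [0.3427 0.3029 0.2732] yawx -7.94 tau [ 0.031 -0.025 -0.071] F [ 1.  -0.9  0.1] gap 0.0828 [ 26.3 -10.5 106.7   0.   83.6 124.2]
[(array([235.4, 158. ]), [203, 140, 67, 38, 835]), (array([233. , 198.9]), [218, 179, 39, 30, 349]), (array([261.5, 185.7]), [251, 180, 18, 22, 104]), (array([183.3, 196. ]), [163, 184, 41, 22, 366])]
```

View pics/s18.png

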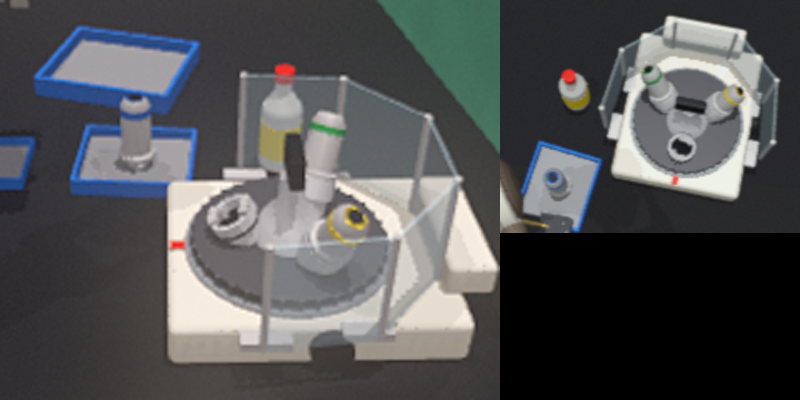

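The objective stands upright in the middle tray at (135,135) in the side view. The empty socket points at the red mark (side (232,215), mark (178,244)), and the bottle and other objectives are in place. Handing in.

Run:
```python
from plant import bot, status
print(status.observe()['clock']); print(bot.sign_off())
```

```text
44.55
the job is handed in; nothing more can be done
None
```

The blue-ringed objective is out of the turret and standing upright on its foot in the middle-sized blue tray. I handed the job in at 44.6 s of the 72 s allowed. I turned the turret by its knob until that objective was at the red mark, unscrewed it anticlockwise in four strokes, and drew it out along its axis. It was pressed flat on the mat before I let go.

**Last checks**
- **Turret:** after turning, the knob put the objective at 171.8°, against 172.4° for the front of the base. The last pictures show the empty socket still at the mark.
- **Drawing out:** the wrist felt only the objective's own weight, about 2.5 N, so it came free cleanly.
- **Final state:** the objective stands inside the tray and the hand is clear of everything. The bottle and the other two objectives are in place. The controller and eyepiece were outside the last picture and not rechecked.

**What went wrong or disagreed**
- **Click positions:** with the knob gripped tight, the clicks resisted about 1 to 2 N m instead of 0.15. The turret overshot the front once in each direction. Using the jaws loosely as a fork brought the torque down to about 0.13 N m.
- **First unscrewing stroke:** it skewed the jaws and probably slipped, so I used shorter strokes after that.
- **Standing it up:** friction on the mat was too low to tip the objective upright from its 30° lean. I pushed its foot lightly, about 16 N, against the fixed front face of the base to straighten it. It also slid a little in the jaws on the way.
- **Pressure on the mat:** pressing it flat reached about 41 N, through the objective and fingers only. I could not confirm whether the 40 N limit counts this.
- **Tilt measurement:** my wrist-camera fit of the tilt was only good to about 5°, so I judged upright by the side and top pictures.
- **Pictures:** I viewed about 20, well past the budget of 10.

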